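Refit the exhaust filter and switch the fan on under its guard

TASK

Take the rinsed filter out of its drying stand and lower it gently, without dropping it, into the slot of the exhaust unit until it is fully home; keep it upright all along. Then lift the hinged guard, push the switch lever beneath it fully over towards the guard's hinge, and lower the guard gently until it is shut again. Leave the bowl, the brush and the tweezers where they are.

Things in the scene. Friction and masses are not known exactly. Their poses are not given: they have to be found in the camera images.
- filter_mid (a point): Centre of the loose beige filter cartridge, a rigid upright slab 26 mm thick (its x), 60 mm wide (y), 120 mm tall (z), 0.09 to 0.18 kg, alike when turned half round about z. It starts upright in the drying stand, its foot 6 mm above the bench. Set down upright on the bench it stands by itself.
- stand: Fixed white drying stand, origin under its centre: base 100 (x) x 80 (y) x 6 mm, two walls 48 mm wide (y) and 118 mm high, 4 mm from the filter's broad faces. So the filter can be taken there only by its narrow edges, across its 60 mm width, from above. Lift it 125 mm to clear the walls. The bench between stand and exhaust unit is clear, with room to stand the filter and regrasp it.
- slot (a point): Centre of the filter slot's mouth in the exhaust unit's flat deck, 85 mm up; axes are the unit's. Slot 30 mm (x) x 64 mm (y), 75 mm deep, 4 mm chamfer; the filter's width goes along y. Fully home, the filter's centre is 15 mm below this point. Cheeks 50 mm tall at y = +-34 mm close off its narrow edges: here hold the filter across its thickness, fingers on its +x and -x faces, where the deck is clear.
- unit: Fixed white exhaust unit, housing 230 (x, away from the robot) x 260 (y, left) x 85 mm, origin under its centre on the bench, a round duct stub 50 mm long at its far side. On its deck: the filter slot at y -62 mm, the guarded switch at y +62 mm.
- guard (a joint): Angle of the guard flap, rad: 0 shut (flat over the switch), up to 1.75 open; 1.57 upright. May start slightly ajar. Stiff hinge: it stays at any angle; moving it takes 1 to 1.5 N at the bar.
- guard_hinge (a point): Fixed point on the guard's hinge axis (mid-width), 56 mm above the deck; axes are the unit's; the axis runs along y, at the far (+x) side of the switch. The flap is a 100 mm (from the hinge towards -x when shut) x 108 x 6 mm plate.
- guard_bar (a point): Middle of the guard's round steel pull bar, 12 mm thick, 96 mm long along the unit's y, held out in the flap's plane by an arm at each end, 50 mm beyond the flap's edge. At angle a it lies 150 cos(a) mm to the -x side of and 150 sin(a) mm above the hinge; open space under it. It turns easily between fingers that pinch it across x.
- switch (a joint): Angle of the switch lever, rad: 0 leaning to -x (off), 0.9 leaning to +x, towards the guard's hinge (on, at its stop); may start a little off 0. It stays where left; moving it takes about 1.5 N at the tip.
- switch_tip (a point): Tip of the black switch lever, a paddle 10 mm thick (x), 30 mm wide (y), 45 mm long from a pivot 5 mm above the deck and 73 mm to the -x side of the hinge. The tip is 20 mm to the -x side of the pivot when off, 20 mm to +x when on. Fixed side walls 44 mm tall stand 46 mm to either side (y), along the 100 mm before the hinge; the front is open.
- bowl: Loose white ceramic bowl, 120 mm across, 50 mm tall, origin under its centre. Bystander.
- brush: Loose orange nylon brush with pale bristles, lying along its x, 170 x 34 x 34 mm, origin at its underside. Bystander.
- tweezers: Loose steel tweezers, 140 mm long along x, flat on the bench, origin at its underside. Bystander. To their right (y below -0.43, x 0.50 to 0.92) stands a fixed open toolbox 110 mm tall, its lid leaning back on its right side, up to 250 mm high.
- filter: The same filter cartridge; origin at the centre of its foot.
Mind the look-alikes: they are no part of the job. What is shaped like the filter but yellow is not meant.

How it is judged:
By the outcome, as a careful person would: the job done as asked, in the order asked, and still so for the second after the job is handed in, with the robot touching nothing.
It also fails if it takes over 72 s, if anything falls off the work surface, if the arm or the gripper's body presses on something with over 40 N, if the wrist force passes 120 N, or if a joint passes its speed limit or range.

ROBOT

A 6-joint arm with a two-finger parallel gripper is mounted at the origin on the work surface. World frame = base frame: x ahead of the robot, y to its left, z up, the work surface at z = 0. Lengths are in mm, angles in rad, forces in N, time in s.
With the tool pointing down it reaches from about 425 to 950 mm from the base axis. Payload 14.7 kg.
Tool frame: the origin (TCP) lies midway between the tips of the shut fingers; the grasp point (between the pads) lies 19 mm behind it; z points along the fingers, y is the direction in which the jaws open and shut (so a half turn about z gives the same grasp; the last joint's range is limited). The gripper opens to 85 mm and grips with 20 to 120 N. Pads are 22 mm wide; open, the fingers measure 114 mm over their backs; the gripper's body (76 mm by 85 mm) begins 54 mm behind the grasp point. The pads swing forward as they close: fully open they stand 13 mm farther back than shut.
Start: joints at [-1.365, 0.48, 1.596, -0, 1.065, -0.047], TCP at [162.592, -629.33, 231.297] pointing down, gripper open.
Joint ranges: [-2.75, 2.75], [-0.82, 2.05], [0.23, 2.67], [-1.56, 4.7], [0.09, 2.69], [-2.92, 2.92]. Speed limits (rad/s): [1.89, 1.89, 2.39, 3.01, 3.01, 3.01].

INTERFACE

Orientations are given as a unit quaternion [w, x, y, z].
In Python, from cell import get_obs, read_camera, close_job gives the robot as it stands.
- The arm moves only by the tool servo_tool, never from a script. Its argument "series" is text: rows parted by semicolons, each of 6 numbers parted by spaces: the shift along the tool's x, y, z in cm, then the turn, a rotation vector about the tool's x, y, z in units of 5 degrees (1.0 is 5 degrees). In form: dx dy dz wx wy wz; .... A call has exactly 10 rows; each row is the pose to reach, as a shift and turn from the pose commanded when the call began, along the tool's axes at that moment; what a row does not reach only later rows make up. A row lasts 1/10 s, in which the tool goes at most 50 mm and 8.59 degrees, less where a joint would pass 70% of its speed; a pose out of reach is approached as far as the arm can. A call with a gripper value outside its range is refused whole. "hand" is the finger opening in cm, from 0 to 8.54, set as the call begins (left out, the last holds). The fingers move at their own pace and stop on an object; "newtons" is the grip in N (left out, the last holds). Time passes only in rows, so rows that repeat a pose let the fingers close, or fill a call up. It gives the time, the measured TCP pose, the force and the opening at its end, in the units of the state.
- get_obs(): the state, without advancing time (a new reading comes with each control period).
- read_camera(name): name is "scene" or "side" or "wrist"; returns a dict with "img" (480x640x3 uint8, blue, green, red), "range_z" (480x640 float32, mm along the optical axis (not along the pixel's ray), 0 where there is no reading), "camera_matrix" (3x3 intrinsics, pixels), "k1" (the pictures are not rectified: a ray, as slopes to the right and down, at radius r is drawn at 1 + k1 r^2 times it, then the intrinsics apply), "R" (3x3) and "t" (3): a world point X has camera coordinates R X + t. Camera axes: x right, y down, z forward; pixel columns grow to the right and rows downward; lengths in mm; the calibration is good to about 2 mm. A picture is of the moment at which its call begins.
- close_job(): hands the job in, once; it reports no verdict.
The state is a dict: "clock": time; "q": joint angles; "qvel": joint speeds; "joint_efforts": joint torques, N m; "ee_pos": TCP position; "ee_rot": TCP orientation; "wrist_force": force on the tool from outside, world axes, zero at the start; "wrist_torque": the same for the moment, N m; "gripper_width": finger opening in mm.
Only numpy, scipy, OpenCV 4.12 (cv2) and the standard library are available. Lean on these libraries where they do the work, as an engineer would, in place of code of your own. Each camera call takes 0.05 s, during which the arm holds its last target.

## Working session

There is one attempt and no reset: what is moved stays moved. The work goes in short steps, Python scripts to look and compute and a tool call to move; the robot and the scene stay as the last step left them, time stands still between calls to the robot, and variables do not carry over. Pictures are saved under pics/ and viewed, and the job is handed in when it is done.

Besides the shell and the picture viewer there is one more tool, called after ">>>" by a JSON object that holds its "method" and its "body", one argument or row to a line. servo_tool: Moves the arm, as the interface text tells. Its arguments: {"type":"object","properties":{"series":{"type":"string"},"hand":{"type":"number"},"newtons":{"type":"number"}},"required":["series"]}

```bash
ls; mkdir -p pics; python3 - <<'E'
from cell import get_obs, read_camera
import cv2,numpy as np
o=get_obs()
for k,v in o.items(): print(k,np.round(v,3))
for n in ["scene","side","wrist"]:
    c=read_camera(n); cv2.imwrite(f"pics/{n}0.png",c["img"])
    print(n,c["camera_matrix"].tolist(),c["k1"],np.round(c["R"],4).tolist(),np.round(c["t"],1),"campos",np.round(-c["R"].T@c["t"]))
    np.savez(f"{n}0.npz",**c)
E
```

```text
pics
clock 0.0
q [-1.365  0.481  1.597 -0.     1.065 -0.047]
qvel [-0.002 -0.001  0.    -0.001 -0.     0.001]
joint_efforts [ 4.0000e-03 -9.5063e+01 -4.3017e+01  0.0000e+00  1.3000e-02  0.0000e+00]
ee_pos [ 162.5   -628.953  230.661]
ee_rot [-0.001  0.992  0.126 -0.   ]
wrist_force [0.545 0.717 0.377]
wrist_torque [-0.019  0.04  -0.011]
gripper_width 84.882
scene [[473.95635078569507, 0.0, 316.2316231342742], [0.0, 473.95635078569507, 235.7937610715204], [0.0, 0.0, 1.0]] -0.04062300792596843 [[0.6256, 0.7799, -0.0161], [0.6552, -0.5366, -0.5317], [-0.4233, 0.3221, -0.8468]] [-314.  -330.6 1475.9] campos [1038. -408. 1069.]
side [[551.2852822286761, 0.0, 314.01519278849815], [0.0, 551.2852822286761, 236.73702060712094], [0.0, 0.0, 1.0]] -0.0836154337267007 [[0.9928, -0.1195, 0.002], [-0.0791, -0.6695, -0.7386], [0.0896, 0.7332, -0.6741]] [-575.3   99.4 1281.1] campos [ 464. -941.  938.]
wrist [[404.6682975089303, 0.0, 323.4742263865452], [0.0, 404.6682975089303, 237.05401507044732], [0.0, 0.0, 1.0]] -0.004436664295807366 [[0.2495, -0.9684, -0.0021], [-0.9305, -0.2404, 0.2765], [-0.2683, -0.067, -0.961]] [-648.8  -35.9  381.1] campos [ 231. -611.  375.]
```

View pics/scene0.png

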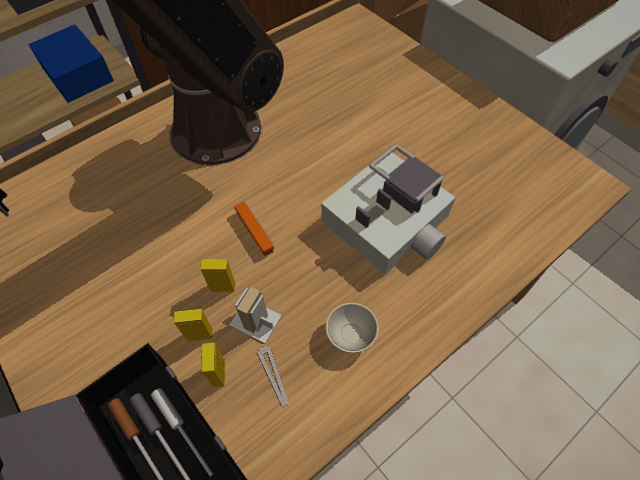

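View pics/side0.png

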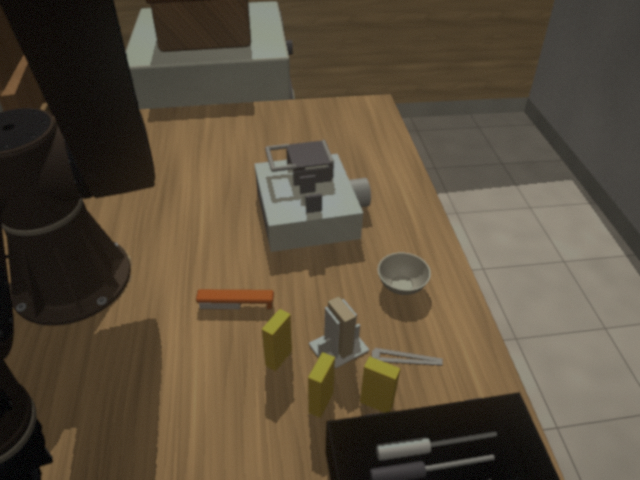

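The scene camera shows the unit at about (388,205), with its guard at (415,180). The beige filter in the white stand is at (252,308), and three yellow look-alikes are at (217,275), (192,325) and (212,363). The one meant is the beige one at (252,308). I'll confirm that with an enlarged crop.

```bash
cat > h.py <<'E'
import numpy as np,cv2
from cell import get_obs, read_camera
def load(n): return dict(np.load(n))
def pts(c,uv):
    K=np.asarray(c["camera_matrix"]);uv=np.asarray(uv,float).reshape(-1,2)
    d=np.array([float(c["k1"]),0,0,0])
    return cv2.undistortPoints(uv.reshape(-1,1,2),K,d).reshape(-1,2)
def rays(c,uv):
    s=pts(c,uv);R=c["R"];return -R.T@c["t"], np.c_[s,np.ones(len(s))]@R
def onplane(c,uv,z):
    o,d=rays(c,uv); return o+d*((z-o[2])/d[:,2])[:,None]
def cloud(c):
    h,w=c["range_z"].shape
    u,v=np.meshgrid(np.arange(w),np.arange(h))
    o,d=rays(c,np.c_[u.ravel(),v.ravel()])
    return (o+d*c["range_z"].reshape(-1,1)).reshape(h,w,3)
def proj(c,X):
    X=np.asarray(X,float).reshape(-1,3)
    p=cv2.projectPoints(X,cv2.Rodrigues(np.asarray(c["R"]))[0],np.asarray(c["t"],float),np.asarray(c["camera_matrix"]),np.array([float(c["k1"]),0,0,0]))[0]
    return p.reshape(-1,2)
E
python3 - <<'E'
from h import *
c=load("scene0.npz");s=load("side0.npz")
def crop(c,x0,y0,x1,y1,n,f):
    cv2.imwrite(n,cv2.resize(c["img"][y0:y1,x0:x1],None,fx=f,fy=f,interpolation=cv2.INTER_CUBIC))
crop(c,215,275,295,350,"pics/f_s.png",8)
crop(s,300,285,380,370,"pics/f_d.png",7)
crop(c,310,135,470,280,"pics/u_s.png",4)
crop(s,245,130,385,255,"pics/u_d.png",4.7)
for n,c in(("scene",c),("side",s)):
    P=cloud(c)
    hsv=cv2.cvtColor(c["img"],cv2.COLOR_BGR2HSV)
    print(n,(c["range_z"]>0).mean())
    for nm,uv in (("bench",(300,300) if n=="scene" else (250,400)),):
        print(nm,P[uv[1],uv[0]])
E
```

```text
scene 0.9957877604166666
bench [ 625.20882276 -149.77540174    4.32158082]
side 0.995927734375
bench [ 411.4832586  -367.64299022   -0.43290361]
```

View pics/f_s.png

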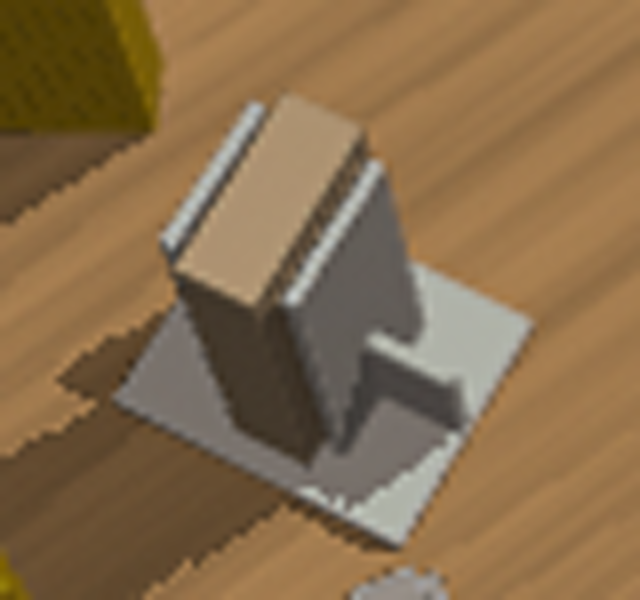

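View pics/u_s.png

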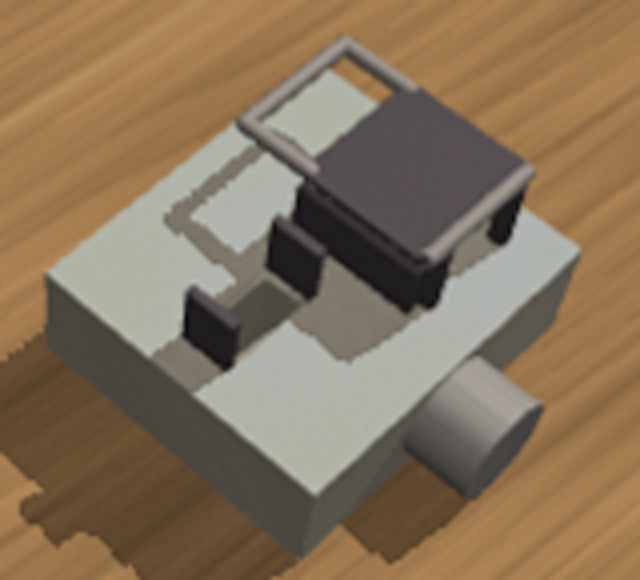

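View pics/u_d.png

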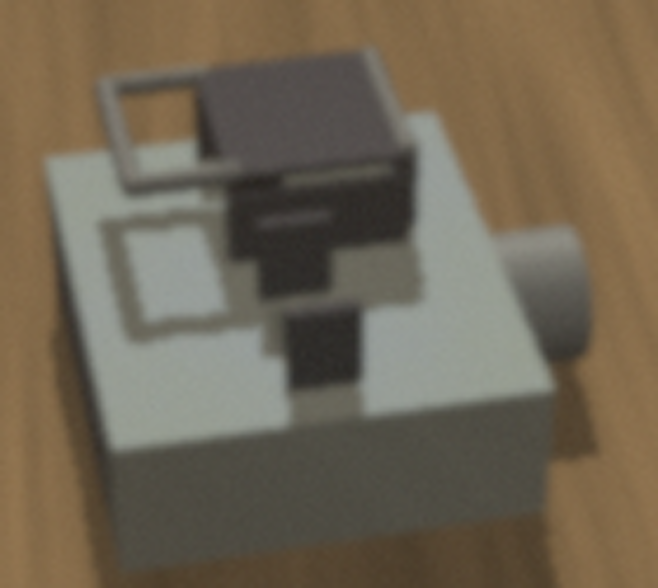

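View pics/f_d.png

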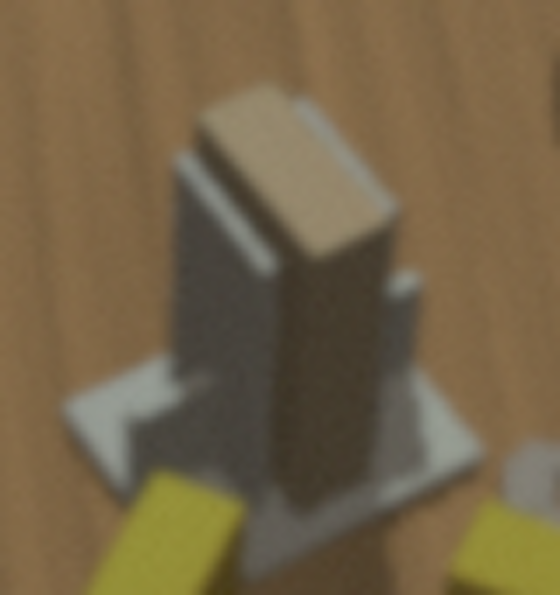

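The crops confirm it: a beige slab between two white walls, with no other beige slab in view. Next I'll measure the filter top, the unit, and the guard.

```bash
python3 - <<'E'
from h import *
c=load("scene0.npz");s=load("side0.npz")
def rect(P): 
    r=cv2.minAreaRect(P[:,:2].astype(np.float32)); return np.round(r[0],1),np.round(r[1],1),round(r[2],1),np.round(cv2.boxPoints(r)).tolist()
# filter
for n,c_,roi in(("scene",c,(230,280,275,325)),("side",s,(322,290,362,330))):
    x0,y0,x1,y1=roi; hsv=cv2.cvtColor(c_["img"],cv2.COLOR_BGR2HSV)
    P=cloud(c_)[y0:y1,x0:x1]; z=P[...,2]
    g=hsv[y0:y1,x0:x1]
    m=((g[...,1]>50)&(g[...,2]>100)&(z>105)&(z<145)).astype(np.uint8)
    n_,l,st,_=cv2.connectedComponentsWithStats(m); k=1+st[1:,4].argmax(); v,u=np.nonzero(l==k)
    print(n,"filter",len(u),"zmed",np.median(z[v,u]),rect(onplane(c_,np.c_[u+x0,v+y0],126)))
# unit corners in crops
A=np.array([(48,275),(332,70),(580,250),(315,495)])/4+np.array([310,135])-0.4
P=onplane(c,A,85);print("unit scene",P.round(1).tolist(),P.mean(0).round(1))
print([np.linalg.norm(P[i,:2]-P[(i+1)%4,:2]).round(1) for i in range(4)])
B=np.array([(47,157),(437,113),(553,388),(112,450)])/4.7+np.array([245,130])-0.4
Q=onplane(s,B,85);print("unit side",Q.round(1).tolist(),Q.mean(0).round(1))
print([np.linalg.norm(Q[i,:2]-Q[(i+1)%4,:2]).round(1) for i in range(4)])
Cs=cloud(c)
for nm,uv in {"bar1":(240,122),"bar2":(346,42),"plate":(420,160),"plate_f":(500,165),"deck":(330,430)}.items():
    u,v=np.round(np.array(uv)/4+[310,135]).astype(int); print(nm,Cs[v,u].round(),np.median(Cs[v-1:v+2,u-1:u+2,2]).round(1))
# cheek
E
```

```text
scene filter 317 zmed 126.5011449353268 (array([ 601.3, -264.8]), array([31.6, 59.6]), 23.9, [[575.0, -244.0], [599.0, -298.0], [628.0, -286.0], [604.0, -231.0]])
side filter 325 zmed 126.05131701651055 (array([ 597.3, -267.6]), array([34.5, 60.6]), 25.1, [[569.0, -248.0], [595.0, -302.0], [626.0, -288.0], [600.0, -233.0]])
unit scene [[478.1, 38.5, 85.0], [466.9, 299.6, 85.0], [680.2, 316.3, 85.0], [703.9, 59.4, 85.0]] [582.3 178.4  85. ]
[np.float64(261.4), np.float64(213.9), np.float64(258.0), np.float64(226.8)]
unit side [[453.8, 298.0, 85.0], [682.8, 316.2, 85.0], [703.9, 60.2, 85.0], [476.0, 38.4, 85.0]] [579.1 178.2  85. ]
[np.float64(229.7), np.float64(256.8), np.float64(229.0), np.float64(260.6)]
bar1 [499. 180. 145.] 142.6
bar2 [493. 277. 147.] 146.2
plate [593. 246. 146.] 145.1
plate_f [626. 284. 143.] 145.1
deck [677.  96.  87.] 86.3
```

```bash
cat >> h.py <<'E'
from scipy.spatial.transform import Rotation as Rn
def down(psi,tilt=0):
    p=np.radians(psi); x=np.array([np.cos(p),np.sin(p),0]); z=np.array([0,0,-1.]); y=np.cross(z,x)
    return Rn.from_matrix(np.c_[x,y,z])
def plan(pos,psi,R=None):
    o=get_obs(); q=o["ee_rot"]; T=Rn.from_quat([q[1],q[2],q[3],q[0]])
    G=R if R is not None else down(psi)
    d=T.inv().apply(np.array(pos)-o["ee_pos"])/10; r=np.degrees((T.inv()*G).as_rotvec())/5
    print("t",o["clock"],"pos",np.round(o["ee_pos"],1),"psi",np.round(np.degrees(np.arctan2(*T.as_matrix()[[1,0],0])),1),"F",np.round(o["wrist_force"],1),"w",round(o["gripper_width"],1))
    print("shift cm",d.round(2),"turn",r.round(2))
E
python3 - <<'E'
from h import *
plan([600,-266,260],24.5)
E
```

```text
t 0.15 pos [ 162.5 -629.   230.8] psi 14.5 F [-0.4 -0.6  0.3] w 85.2
shift cm [ 51.44 -24.21  -2.89] turn [-0.01 -0.   -2.  ]
```

>>> {"method": "servo_tool", "body": {
  "series": "4 -2 -0.5 0 0 -0.2;9 -4 -1 0 0 -0.4;13.5 -6.3 -1.5 0 0 -0.6;18 -8.5 -2 0 0 -0.8;22.5 -10.6 -2.5 0 0 -1;27 -12.7 -2.9 0 0 -1.2;31.5 -14.8 -2.9 0 0 -1.4;36 -17 -2.9 0 0 -1.6;40.5 -19 -2.9 0 0 -1.8;45 -21.1 -2.9 0 0 -2",
  "hand": 8.5,
  "newtons": 40
}}

```text
clock: 1.15
ee_pos: [544.1, -313.1, 260.2]
ee_rot: [-0.0, 0.977, 0.212, -0.0]
wrist_force: [0.5, -0.4, 1.0]
gripper_width: 84.7
```

```bash
python3 - <<'E'
from h import *
plan([600,-266,260],24.5)
c=read_camera("wrist");np.savez("w1.npz",**c);cv2.imwrite("pics/w1.png",c["img"])
E
```

```text
t 1.15 pos [ 544.1 -313.1  260.2] psi 24.5 F [ 0.5 -0.4  1. ] w 84.7
shift cm [ 7.04 -1.96  0.02] turn [-0.    0.    0.01]
```

View pics/w1.png

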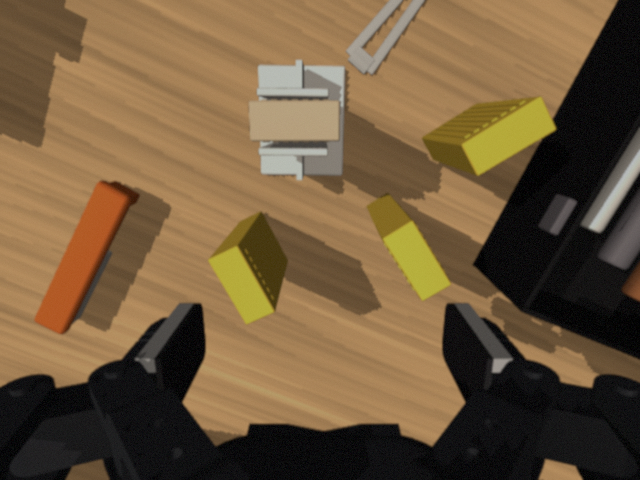

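The wrist view shows the beige filter top at (250–339, 102–141), between its walls and clear of the yellow ones. I'll measure it from here.

```bash
python3 - <<'E'
from h import *
c=load("w1.npz");hsv=cv2.cvtColor(c["img"],cv2.COLOR_BGR2HSV)
m=np.zeros((480,640),np.uint8);sub=hsv[95:148,240:350]
print(hsv[121,295],hsv[121,244],hsv[97,290])
mm=((sub[...,1]>55)&(sub[...,2]>120)).astype(np.uint8)
z=cloud(c)[95:148,240:350,2]; mm&=((z>100)).astype(np.uint8)
v,u=np.nonzero(mm);print(len(u),u.min()+240,u.max()+240,v.min()+95,v.max()+95,np.median(z[v,u]))
P=onplane(c,np.c_[u+240,v+95],126);r=cv2.minAreaRect(P[:,:2].astype(np.float32));print(r,P.mean(0),cv2.boxPoints(r))
plan([*P.mean(0)[:2],260],24.5)
E
```

```text
[ 18  79 183] [ 16 120 159] [25 22 69]
3683 244 339 95 142 127.4613282665569
((601.061279296875, -264.04998779296875), (29.681947708129883, 61.95125961303711), 25.77092933654785) [ 600.18368059 -265.69085719  126.        ] [[ 574.229   -242.60768]
 [ 601.1638  -298.39725]
 [ 627.89355 -285.4923 ]
 [ 600.95874 -229.70273]]
t 1.2 pos [ 549.3 -308.5  260.2] psi 24.7 F [ 3.   7.5 -0.7] w 84.7
shift cm [ 6.42 -1.76  0.04] turn [-0.01 -0.03  0.05]
```

>>> {"method": "servo_tool", "body": {
  "series": "3.5 -1 0 0 0 0;6.9 -1.95 0 0 0 0;6.9 -1.95 1.5 0 0 0;6.9 -1.95 4 0 0 0;6.9 -1.95 6.5 0 0 0;6.9 -1.95 8 0 0 0;6.9 -1.95 8 0 0 0;6.9 -1.95 8 0 0 0;6.9 -1.95 8 0 0 0;6.9 -1.95 8 0 0 0"
}}

```text
clock: 2.2
ee_pos: [598.0, -268.8, 181.5]
ee_rot: [0.001, 0.977, 0.212, 0.001]
wrist_force: [0.2, 0.1, 0.1]
gripper_width: 85.2
```

```bash
python3 - <<'E'
from h import *
plan([600.3,-265.7,90],25)
E
```

```text
t 2.2 pos [ 598.  -268.8  181.5] psi 24.5 F [0.2 0.1 0.1] w 85.2
shift cm [ 0.32 -0.2   9.16] turn [ 0.02 -0.01 -0.1 ]
```

>>> {"method": "servo_tool", "body": {
  "series": "0.3 -0.2 0.5 0 0 -0.1;0.3 -0.2 2.5 0 0 -0.1;0.3 -0.2 4.5 0 0 -0.1;0.3 -0.2 6.5 0 0 -0.1;0.3 -0.2 8 0 0 -0.1;0.3 -0.2 9 0 0 -0.1;0.3 -0.2 9.2 0 0 -0.1;0.3 -0.2 9.2 0 0 -0.1;0.3 -0.2 9.2 0 0 -0.1;0.3 -0.2 9.2 0 0 -0.1"
}}

```text
clock: 3.2
ee_pos: [599.9, -265.6, 89.2]
ee_rot: [0.0, 0.976, 0.216, 0.001]
wrist_force: [0.5, 0.3, 0.7]
gripper_width: 84.9
```

```bash
python3 - <<'E'
from h import *
plan([600.3,-265.7,90],25)
c=read_camera("wrist");np.savez("w2.npz",**c);cv2.imwrite("pics/w2.png",c["img"])
E
```

```text
t 3.2 pos [ 599.9 -265.6   89.2] psi 25.0 F [0.5 0.3 0.7] w 84.9
shift cm [ 0.03  0.03 -0.08] turn [ 0.01 -0.01 -0.  ]
```

View pics/w2.png

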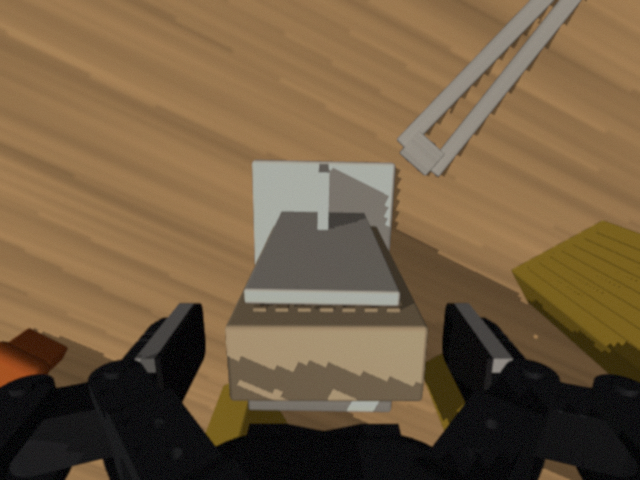

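The filter top (228–425) sits centred between the fingers (204–445), so I'll close on it.

>>> {"method": "servo_tool", "body": {
  "series": "0 0 0 0 0 0;0 0 0 0 0 0;0 0 0 0 0 0;0 0 0 0 0 0;0 0 0 0 0 0;0 0 0 0 0 0;0 0 0 0 0 0;0 0 0 0 0 0;0 0 -0.5 0 0 0;0 0 -1 0 0 0",
  "hand": 5,
  "newtons": 40
}}

```text
clock: 4.25
ee_pos: [599.2, -265.2, 98.4]
ee_rot: [-0.0, 0.976, 0.216, -0.0]
wrist_force: [-0.1, 0.3, -0.8]
gripper_width: 59.8
```

```bash
python3 - <<'E'
from h import *
c=load("scene0.npz");s=load("side0.npz")
print("bowl",onplane(c,[(352,326)],50),onplane(s,[(404,268)],50))
print("brush",onplane(c,[(240,206),(268,250)],30))
o=np.array([579.3,178.3]);a=np.radians(4.9);X=np.array([np.cos(a),np.sin(a)]);Y=np.array([-X[1],X[0]])
def U(P): return np.c_[(P[:,:2]-o)@X,(P[:,:2]-o)@Y].round(1).tolist()
f=lambda L:np.array(L)/4+np.array([310,135])-.4
g=lambda L:np.array(L)/4.7+np.array([245,130])-.4
print("cheek tops scene",U(onplane(c,f([(190,288),(240,326),(274,217),(325,255)]),135)))
print("cheek tops side",U(onplane(s,g([(285,303),(362,297),(258,222),(330,213)]),135)))
print("bar ends scene z141",U(onplane(c,f([(243,122),(346,40)]),145)))
print("bar ends side z141",U(onplane(s,g([(130,183),(103,80)]),145)))
print("hinge side scene/side",U(onplane(c,f([(430,252),(530,170)]),145)),U(onplane(s,g([(407,140),(370,52)]),145)))
E
```

```text
bowl [[ 768.3405249  -108.67495235   50.        ]] [[ 771.42339294 -103.24948738   50.        ]]
brush [[ 313.4016033  -112.76471847   30.        ]
 [ 473.94357118 -134.4527755    30.        ]]
cheek tops scene [[-19.4, -101.0], [20.6, -99.8], [-20.5, -24.7], [21.0, -24.1]]
cheek tops side [[-19.1, -94.1], [19.8, -97.1], [-19.8, -23.8], [18.7, -23.6]]
bar ends scene z141 [[-80.9, 11.1], [-81.5, 110.7]]
bar ends side z141 [[-81.7, 10.4], [-81.8, 110.9]]
hinge side scene/side [[67.9, 16.7], [70.4, 110.5]] [[70.1, 19.8], [69.4, 108.9]]
```

>>> {"method": "servo_tool", "body": {
  "series": "0 0 -1 0 0 0;0 0 -2.5 0 0 0;0 0 -4.5 0 0 0;0 0 -6.5 0 0 0;0 0 -8.5 0 0 0;0 0 -10.5 0 0 0;0 0 -12 0 0 0;0 0 -12.8 0 0 0;0 0 -12.8 0 0 0;0 0 -12.8 0 0 0"
}}

```text
clock: 5.25
ee_pos: [599.1, -265.2, 225.8]
ee_rot: [-0.0, 0.976, 0.216, -0.0]
wrist_force: [0.5, -0.1, -1.3]
gripper_width: 59.5
```

```bash
python3 - <<'E'
from h import *
plan([600,-90,225],4.9)
c=read_camera("scene");cv2.imwrite("pics/s2.png",c["img"][100:400,150:550])
E
```

```text
t 5.25 pos [ 599.1 -265.2  225.8] psi 25.0 F [ 0.5 -0.1 -1.3] w 59.5
shift cm [  7.48 -15.84   0.08] turn [-0.01  0.01  4.02]
```

View pics/s2.png

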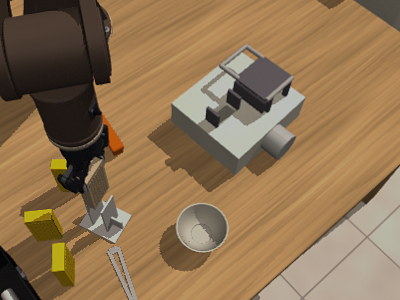

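The filter is out, held upright and clear of the walls at crop (95,180). Next I'll carry it over the clear bench.

>>> {"method": "servo_tool", "body": {
  "series": "0.6 -1.2 0 0 0 0.3;1.8 -3.8 0 0 0 0.9;3.3 -7 0 0 0 1.7;4.9 -10.4 0 0 0 2.6;6.2 -13.2 0 0 0 3.3;7.1 -15.2 0 0 0 3.8;7.5 -15.9 0 0 0 4;7.5 -15.9 2 0 0 4;7.5 -15.9 5 0 0 4;7.5 -15.9 7 0 0 4"
}}

```text
clock: 6.3
ee_pos: [599.1, -89.1, 153.8]
ee_rot: [-0.0, 0.999, 0.044, -0.001]
wrist_force: [-0.8, -0.6, -1.4]
gripper_width: 59.6
```

>>> {"method": "servo_tool", "body": {
  "series": "0 0 1 0 0 0;0 0 2.5 0 0 0;0 0 3.8 0 0 0;0 0 4.7 0 0 0;0 0 5.2 0 0 0;0 0 5.4 0 0 0;0 0 5.5 0 0 0;0 0 5.5 0 0 0;0 0 5.5 0 0 0;0 0 5.5 0 0 0"
}}

```text
clock: 7.3
ee_pos: [600.4, -89.6, 101.7]
ee_rot: [0.0, 0.999, 0.043, 0.0]
wrist_force: [-0.2, 0.1, -1.5]
gripper_width: 59.1
```

```bash
python3 - <<'E'
from h import *
plan([600,-90,83.2],4.9)
c=read_camera("side");np.savez("d3.npz",**c);cv2.imwrite("pics/d3.png",c["img"])
E
```

```text
t 7.3 pos [600.4 -89.6 101.7] psi 5.0 F [-0.2  0.1 -1.5] w 59.1
shift cm [-0.05  0.04  1.85] turn [ 0.   -0.01  0.02]
```

View pics/d3.png

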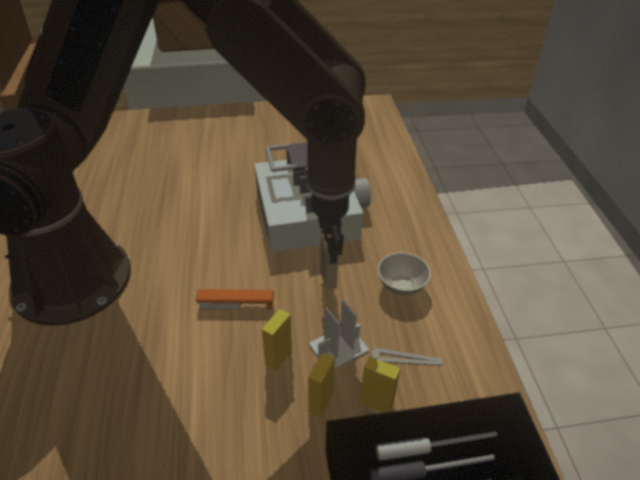

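>>> {"method": "servo_tool", "body": {
  "series": "0 0 0.5 0 0 0;0 0 1 0 0 0;0 0 1.3 0 0 0;0 0 1.5 0 0 0;0 0 1.6 0 0 0;0 0 1.65 0 0 0;0 0 1.7 0 0 0;0 0 1.75 0 0 0;0 0 1.8 0 0 0;0 0 1.8 0 0 0"
}}

```text
clock: 8.35
ee_pos: [600.2, -89.5, 83.3]
ee_rot: [0.0, 0.999, 0.044, 0.0]
wrist_force: [-0.6, -0.1, -1.8]
gripper_width: 59.6
```

```bash
python3 - <<'E'
from h import *
plan([600,-90,83.2],4.9)
E
```

```text
t 8.35 pos [600.2 -89.5  83.3] psi 5.0 F [-0.6 -0.1 -1.8] w 59.6
shift cm [-0.03  0.05  0.01] turn [ 0.   -0.    0.02]
```

>>> {"method": "servo_tool", "body": {
  "series": "0 0 0.03 0 0 0;0 0 0.06 0 0 0;0 0 0.09 0 0 0;0 0 0.12 0 0 0;0 0 0.15 0 0 0;0 0 0.18 0 0 0;0 0 0.2 0 0 0;0 0 0.2 0 0 0;0 0 0.2 0 0 0;0 0 0.2 0 0 0"
}}

```text
clock: 9.35
ee_pos: [600.6, -89.6, 82.6]
ee_rot: [0.0, 0.999, 0.043, 0.001]
wrist_force: [-5.2, -0.2, 20.8]
gripper_width: 59.5
```

>>> {"method": "servo_tool", "body": {
  "series": "0 0 -0.06 0 0 0;0 0 -0.12 0 0 0;0 0 -0.12 0 0 0;0 0 -0.12 0 0 0;0 0 -0.12 0 0 0;0 0 -0.12 0 0 0;0 0 -0.12 0 0 0;0 0 -0.12 0 0 0;0 0 -0.12 0 0 0;0 0 -0.12 0 0 0"
}}

```text
clock: 10.35
ee_pos: [600.4, -89.6, 82.7]
ee_rot: [0.0, 0.999, 0.043, 0.0]
wrist_force: [-1.5, 0.2, 6.6]
gripper_width: 59.7
```

>>> {"method": "servo_tool", "body": {
  "series": "0 0 0 0 0 0;0 0 0 0 0 0;0 0 0 0 0 0;0 0 0 0 0 0;0 0 0 0 0 0;0 0 0 0 0 0;0 0 0 0 0 0;0 0 -1 0 0 0;0 0 -3 0 0 0;0 0 -5 0 0 0",
  "hand": 8.5
}}

```text
clock: 11.35
ee_pos: [600.0, -89.5, 133.5]
ee_rot: [-0.0, 0.999, 0.043, -0.0]
wrist_force: [0.4, -0.6, 0.3]
gripper_width: 85.3
```

>>> {"method": "servo_tool", "body": {
  "series": "0 0 -2 0 0 0;0 0 -3 0 0 -1;0 0 -3 0 0 -2.7;0 0 -3 0 0 -4.4;0 0 -3 0 0 -6.1;0 0 -3 0 0 -7.8;0 0 -3 0 0 -9.5;0 0 -3 0 0 -11.2;0 0 -3 0 0 -12.9;0 0 -3 0 0 -14.6"
}}

```text
clock: 12.35
ee_pos: [600.3, -89.5, 163.3]
ee_rot: [0.0, 0.775, 0.632, 0.0]
wrist_force: [0.1, 0.6, -0.2]
gripper_width: 85.1
```

```bash
python3 - <<'E'
from h import *
plan([600,-90,165],94.9)
c=read_camera("wrist");np.savez("w4.npz",**c);cv2.imwrite("pics/w4.png",c["img"])
E
```

```text
t 12.35 pos [600.3 -89.5 163.3] psi 78.3 F [ 0.1  0.6 -0.2] w 85.1
shift cm [-0.05 -0.02 -0.17] turn [ 0.01  0.   -3.31]
```

View pics/w4.png

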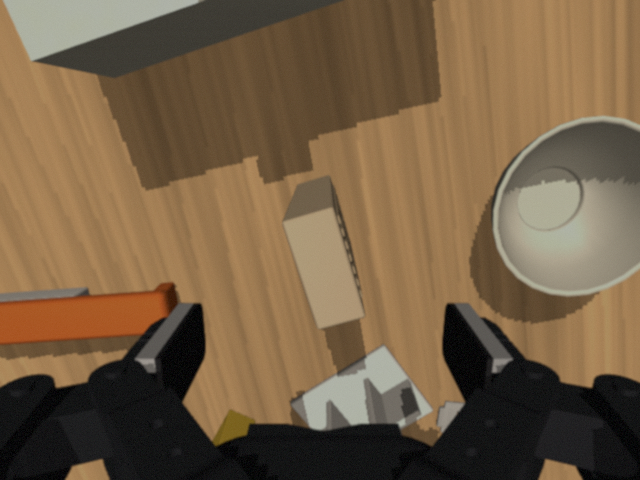

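The filter is standing by itself, its top at (284–363, 207–327). I'll measure its position and yaw.

```bash
python3 - <<'E'
from h import *
c=load("w4.npz")
P=onplane(c,[(284,220),(333,207),(363,312),(319,327)],120)
print(P.round(1).tolist(),P.mean(0))
for i,j in((0,3),(1,2)):
    d=P[j]-P[i];print(np.degrees(np.arctan2(d[0],-d[1])),np.linalg.norm(d))
Z=cloud(c)[200:340,280:370];print(np.percentile(Z[...,2],[90,95]))
E
```

```text
[[587.0, -61.1, 120.0], [611.1, -59.7, 120.0], [615.4, -116.1, 120.0], [591.7, -119.9, 120.0]] [601.29174297 -89.19885488 120.        ]
4.536229231280115 58.94556622078798
4.313937901905672 56.61449313902483
[121.84577813 122.1172091 ]
```

>>> {"method": "servo_tool", "body": {
  "series": "0 0 0 0 0 -1.7;0 0 0 0 0 -3.3;0 0 1 0 0 -3.3;0 0 3 0 0 -3.3;0 0 5 0 0 -3.3;0 0 6.6 0 0 -3.3;0 0 7.4 0 0 -3.3;0 0 7.4 0 0 -3.3;0 0 7.4 0 0 -3.3;0 0 7.4 0 0 -3.3"
}}

```text
clock: 13.4
ee_pos: [600.8, -89.6, 89.3]
ee_rot: [0.001, 0.679, 0.734, 0.0]
wrist_force: [1.2, 0.6, -0.5]
gripper_width: 85.2
```

```bash
python3 - <<'E'
from h import *
plan([600.8,-89.4,90],94.8)
E
```

```text
t 13.4 pos [600.8 -89.6  89.3] psi 94.4 F [ 1.2  0.6 -0.5] w 85.2
shift cm [ 0.02  0.01 -0.07] turn [ 0.01  0.   -0.08]
```

>>> {"method": "servo_tool", "body": {
  "series": "0 0 0 0 0 -0.05;0 0 0 0 0 -0.05;0 0 0 0 0 -0.05;0 0 0 0 0 -0.05;0 0 0 0 0 -0.05;0 0 0 0 0 -0.05;0 0 0 0 0 -0.05;0 0 0 0 0 -0.05;0 0 0 0 0 -0.05;0 0 0 0 0 -0.05",
  "hand": 1.5,
  "newtons": 40
}}

```text
clock: 14.4
ee_pos: [600.4, -89.6, 88.7]
ee_rot: [0.0, 0.677, 0.736, 0.0]
wrist_force: [-0.1, 0.6, 5.5]
gripper_width: 25.4
```

```bash
python3 - <<'E'
from h import *
plan([600.8,-89.4,230],94.9)
c=read_camera("wrist");np.savez("w5.npz",**c);cv2.imwrite("pics/w5.png",c["img"])
E
```

```text
t 14.4 pos [600.4 -89.6  88.7] psi 94.7 F [-0.1  0.6  5.5] w 25.4
shift cm [ 1.000e-02  5.000e-02 -1.413e+01] turn [ 0.    0.   -0.03]
```

View pics/w5.png

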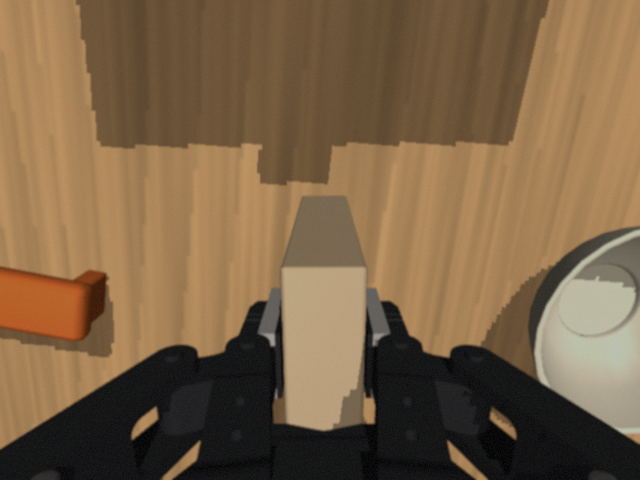

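The filter is gripped across its thickness (opening 25.4, top at 283–366). I'll lift and stop short of the unit to look at the slot.

>>> {"method": "servo_tool", "body": {
  "series": "0 0 -0.5 0 0 0;0 0 -2 0 0 0;0 0 -4.5 0 0 0;0 0 -7.5 0 0 0;0 0 -10.5 0 0 0;1 0 -13 0 0 0;3 0 -14.5 0 0 0;5.5 0 -15.2 0 0 0;7.5 0 -15.2 0 0 0;8 0 -15.2 0 0 0"
}}

```text
clock: 15.45
ee_pos: [593.4, -8.1, 241.9]
ee_rot: [0.0, 0.677, 0.736, 0.0]
wrist_force: [-0.7, -0.9, -1.6]
gripper_width: 25.2
```

>>> {"method": "servo_tool", "body": {
  "series": "0 0 0 0 0 0;0 0 0 0 0 0;0 0 0 0 0 0;0 0 0 0 0 0;0 0 0 0 0 0;0 0 0 0 0 0;0 0 0 0 0 0;0 0 0 0 0 0;0 0 0 0 0 0;0 0 0 0 0 0"
}}

```text
clock: 16.45
ee_pos: [593.6, -9.8, 240.5]
ee_rot: [0.0, 0.677, 0.736, 0.0]
wrist_force: [-0.3, -0.6, -1.4]
gripper_width: 25.4
```

```bash
python3 - <<'E'
from h import *
plan([584.6,116.5,240],94.9)
for n in("wrist","side"):
    c=read_camera(n);np.savez(n[0]+"6.npz",**c);cv2.imwrite(f"pics/{n[0]}6.png",c["img"])
E
```

```text
t 16.45 pos [593.6  -9.8 240.5] psi 94.7 F [-0.3 -0.6 -1.4] w 25.4
shift cm [12.66  0.15  0.05] turn [ 0.    0.   -0.03]
```

View pics/w6.png

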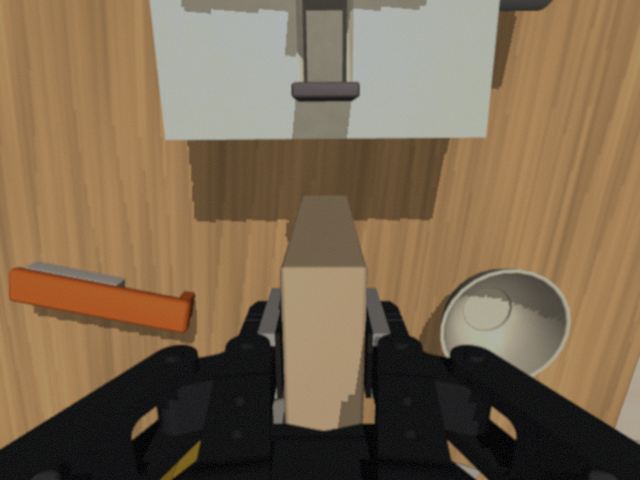

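View pics/s6.png

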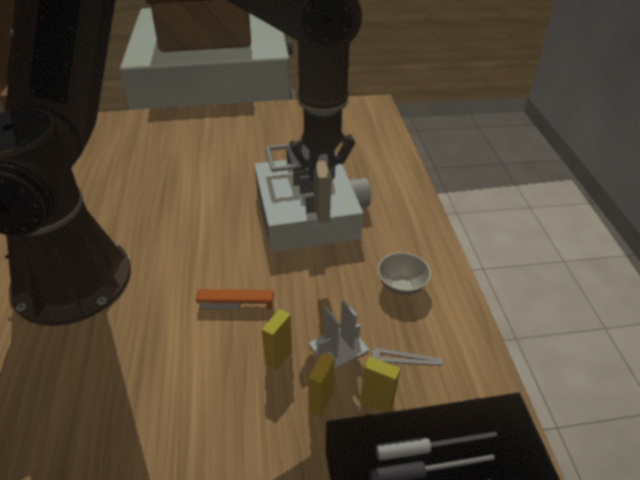

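```bash
python3 - <<'E'
from h import *
c=load("w6.npz")
cv2.imwrite("pics/w6c.png",cv2.resize(c["img"][0:145,150:510],None,fx=2.2,fy=2.2,interpolation=cv2.INTER_CUBIC))
P=onplane(c,[(165,139),(486,136),(152,10),(498,15)],85);print("unit near corners, left/right edges",P.round(1).tolist(), np.degrees(np.arctan2(*(P[1]-P[0])[[1,0]])))
P=onplane(c,[(283,267),(366,267),(287,428),(362,425)],271.8);print("filter top",P.round(1).tolist(),P.mean(0).round(1))
P=onplane(c,[(292,84),(359,84)],135);print("cheek top",P.round(1).tolist(),P.mean(0).round(1))
# row profile across slot
g=cv2.cvtColor(c["img"],cv2.COLOR_BGR2GRAY)
for r in(40,60): print(r,g[r,292:364].tolist())
E
```

```text
unit near corners, left/right edges [[475.2, 38.6, 85.0], [705.3, 59.7, 85.0], [468.6, 121.8, 85.0], [698.3, 137.7, 85.0]] 5.223758351121483
filter top [[579.4, 18.0, 271.8], [603.8, 20.0, 271.8], [583.8, -39.2, 271.8], [608.8, -36.0, 271.8]] [593.9  -9.3 271.8]
cheek top [[568.1, 79.4, 135.0], [606.8, 82.6, 135.0]] [587.4  81.  135. ]
40 [129, 126, 128, 128, 123, 112, 105, 103, 105, 105, 99, 77, 65, 72, 94, 117, 131, 127, 130, 129, 126, 126, 128, 127, 126, 127, 124, 128, 125, 129, 127, 129, 131, 131, 129, 130, 130, 129, 129, 128, 127, 126, 128, 127, 127, 129, 129, 127, 127, 122, 100, 73, 62, 74, 108, 148, 158, 150, 145, 142, 151, 167, 173, 176, 176, 177, 174, 178, 175, 178, 176, 175]
60 [176, 177, 176, 177, 178, 177, 173, 170, 169, 161, 145, 104, 73, 64, 80, 107, 122, 126, 124, 128, 127, 128, 130, 128, 126, 127, 129, 127, 126, 126, 125, 126, 125, 127, 127, 125, 129, 128, 127, 128, 131, 127, 127, 126, 129, 127, 126, 128, 130, 122, 97, 78, 63, 81, 117, 156, 163, 161, 149, 149, 155, 168, 174, 176, 177, 178, 173, 175, 176, 176, 177, 175]
```

View pics/w6c.png

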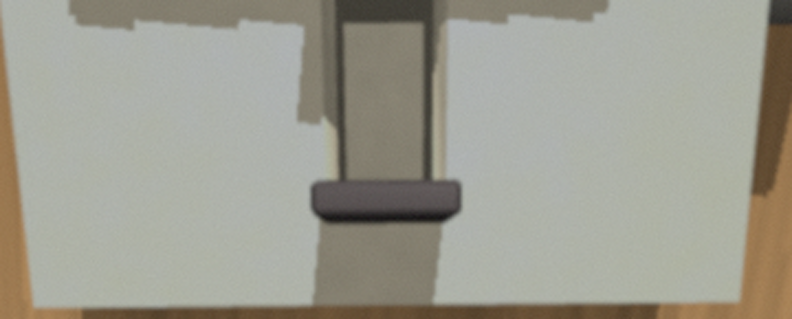

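```bash
python3 - <<'E'
from h import *
c=load("w6.npz")
o=np.array([579.3,178.3]);a=np.radians(4.95);X=np.array([np.cos(a),np.sin(a)]);Y=np.array([-X[1],X[0]])
for r in(60,):
    P=onplane(c,[(301.5,r),(352.5,r)],85); print(P, (P[:,:2]-o)@X)
plan([584.3,116.2,160],95)
E
```

```text
[[569.68461248  99.19173232  85.        ]
 [604.48215334 102.05787734  85.        ]] [-16.40549066  18.50957771]
t 16.55 pos [593.6  -9.8 240.5] psi 94.7 F [ 0.  -0.1 -1.1] w 25.4
shift cm [12.63  0.11  8.05] turn [-0.   -0.   -0.05]
```

>>> {"method": "servo_tool", "body": {
  "series": "1 0 0 0 0 0;3 0 0 0 0 0;5.5 0.05 0 0 0 0;8 0.1 0 0 0 0;10.3 0.1 0 0 0 0;11.8 0.1 0 0 0 -0.05;12.5 0.1 0 0 0 -0.05;12.65 0.1 0 0 0 -0.05;12.65 0.1 0 0 0 -0.05;12.65 0.1 0 0 0 -0.05"
}}

```text
clock: 17.55
ee_pos: [584.3, 115.6, 240.5]
ee_rot: [0.0, 0.676, 0.737, -0.0]
wrist_force: [-0.2, -0.8, -0.6]
gripper_width: 25.5
```

>>> {"method": "servo_tool", "body": {
  "series": "0 0 0.5 0 0 0;0 0 1.5 0 0 0;0 0 2.8 0 0 0;0 0 4 0 0 0;0 0 4.8 0 0 0;0 0 5.3 0 0 0;0 0 5.5 0 0 0;0 0 5.5 0 0 0;0 0 5.5 0 0 0;0 0 5.5 0 0 0"
}}

```text
clock: 18.55
ee_pos: [584.5, 116.4, 186.0]
ee_rot: [0.0, 0.676, 0.737, 0.0]
wrist_force: [-0.4, 0.5, -0.9]
gripper_width: 25.7
```

```bash
python3 - <<'E'
from h import *
plan([584.3,116.2,98.7],95)
c=read_camera("scene");cv2.imwrite("pics/s7.png",cv2.resize(c["img"][80:280,300:480],None,fx=3,fy=3,interpolation=cv2.INTER_CUBIC))
c=read_camera("side");cv2.imwrite("pics/d7.png",cv2.resize(c["img"][110:260,240:390],None,fx=4,fy=4,interpolation=cv2.INTER_CUBIC))
E
```

```text
t 18.55 pos [584.5 116.4 186. ] psi 95.0 F [-0.4  0.5 -0.9] w 25.7
shift cm [-0.02 -0.02  8.73] turn [ 0.01 -0.   -0.  ]
```

View pics/s7.png

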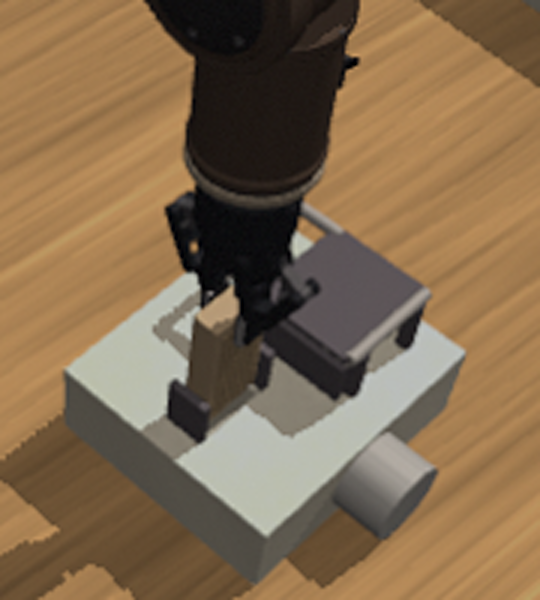

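View pics/d7.png

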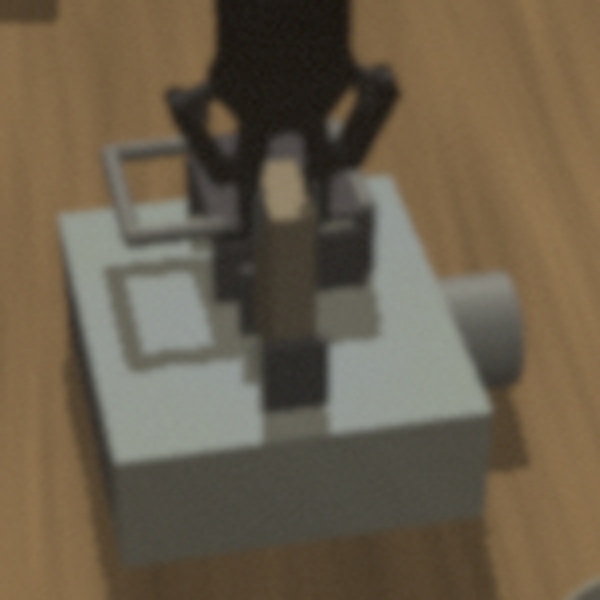

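The filter stands between the two cheeks over the slot. I'll lower it slowly and watch the force.

>>> {"method": "servo_tool", "body": {
  "series": "0 0 0.3 0 0 0;0 0 0.6 0 0 0;0 0 0.9 0 0 0;0 0 1.2 0 0 0;0 0 1.5 0 0 0;0 0 1.8 0 0 0;0 0 2.1 0 0 0;0 0 2.4 0 0 0;0 0 2.7 0 0 0;0 0 3 0 0 0"
}}

```text
clock: 19.65
ee_pos: [584.2, 116.3, 155.3]
ee_rot: [-0.0, 0.676, 0.737, -0.0]
wrist_force: [-0.2, -1.0, -1.1]
gripper_width: 25.7
```

>>> {"method": "servo_tool", "body": {
  "series": "0 0 0.6 0 0 0;0 0 1.3 0 0 0;0 0 2 0 0 0;0 0 2.7 0 0 0;0 0 3.4 0 0 0;0 0 4 0 0 0;0 0 4.5 0 0 0;0 0 4.9 0 0 0;0 0 5.1 0 0 0;0 0 5.2 0 0 0"
}}

```text
clock: 20.65
ee_pos: [584.2, 116.3, 103.4]
ee_rot: [-0.0, 0.676, 0.737, -0.0]
wrist_force: [0.5, 0.4, -0.2]
gripper_width: 25.6
```

>>> {"method": "servo_tool", "body": {
  "series": "0 0 0.1 0 0 0;0 0 0.2 0 0 0;0 0 0.27 0 0 0;0 0 0.34 0 0 0;0 0 0.38 0 0 0;0 0 0.42 0 0 0;0 0 0.46 0 0 0;0 0 0.5 0 0 0;0 0 0.5 0 0 0;0 0 0.5 0 0 0"
}}

```text
clock: 21.65
ee_pos: [584.2, 116.4, 98.7]
ee_rot: [0.0, 0.676, 0.737, 0.0]
wrist_force: [-1.3, 0.4, 5.1]
gripper_width: 25.2
```

Contact came at z 98.7, just as predicted for fully home. I'll release and retreat.

>>> {"method": "servo_tool", "body": {
  "series": "0 0 0 0 0 0;0 0 0 0 0 0;0 0 0 0 0 0;0 0 0 0 0 0;0 0 0 0 0 0;0 0 -0.5 0 0 0;0 0 -2 0 0 0;0 0 -4.5 0 0 0;0 0 -8 0 0 0;0 0 -12 0 0 0",
  "hand": 6
}}

```text
clock: 22.65
ee_pos: [583.5, 116.2, 219.4]
ee_rot: [-0.0, 0.676, 0.737, -0.001]
wrist_force: [1.5, -0.1, -0.4]
gripper_width: 60.3
```

```bash
python3 - <<'E'
from h import *
plan([584.3,116.2,250],95)
for n in("scene","side","wrist"):
    c=read_camera(n);np.savez(n+"8.npz",**c);cv2.imwrite(f"pics/{n}8.png",c["img"])
c=load("scene8.npz");cv2.imwrite("pics/s8c.png",cv2.resize(c["img"][80:280,300:480],None,fx=3,fy=3,interpolation=cv2.INTER_CUBIC))
E
```

```text
t 22.65 pos [583.5 116.2 219.4] psi 95.0 F [ 1.5 -0.1 -0.4] w 60.3
shift cm [-0.01  0.08 -3.06] turn [-0.02  0.   -0.  ]
```

View pics/s8c.png

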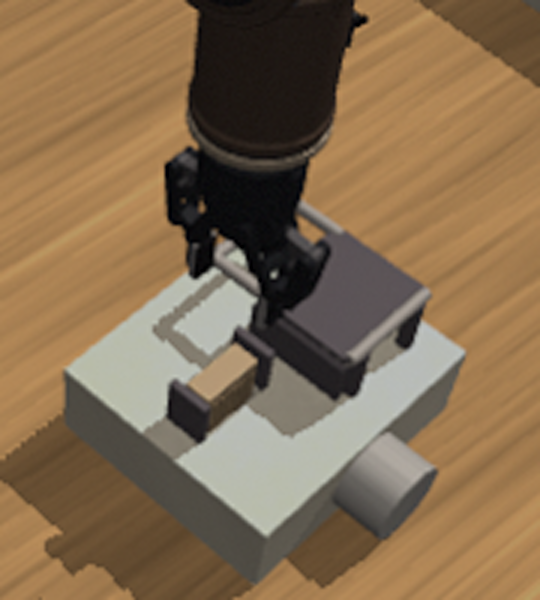

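View pics/wrist8.png

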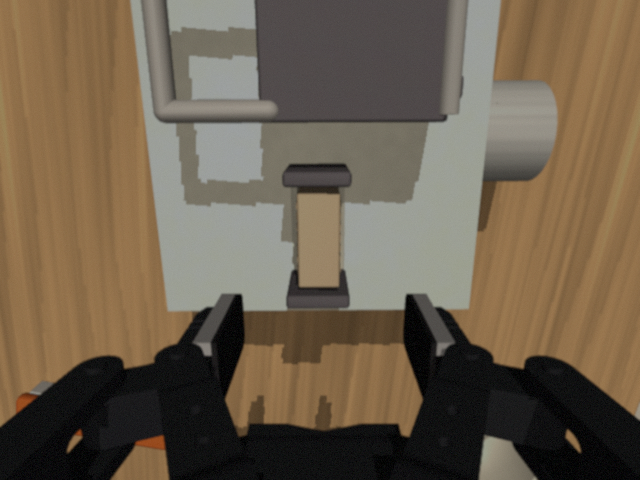

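The filter is home, its top sitting just below the cheek tops, at wrist (300–340, 185–287). Next I'll measure the filter height and the guard bar.

```bash
python3 - <<'E'
from h import *
o=np.array([579.3,178.3]);a=np.radians(4.95);X=np.array([np.cos(a),np.sin(a)]);Y=np.array([-X[1],X[0]])
U=lambda P:np.c_[(P[:,:2]-o)@X,(P[:,:2]-o)@Y].round(1).tolist()
c=load("wrist8.npz");C=cloud(c)
print("filter top z",np.median(C[200:275,305:335,2]),"cheek",np.median(C[170:178,295:340,2]),"deck",np.median(C[240:290,200:260,2]))
print("plate z by col",[round(float(np.median(C[20:100,k-3:k+4,2])),1) for k in(275,320,360,400,430)])
print("bar top z",np.median(C[10:90,156:160,2]),np.median(C[109:112,180:260,2]))
for r in(20,60,100): print(r,[ (x,round(float(C[r,x,2]))) for x in range(140,182,3)])
print("bar",U(onplane(c,[(155.5,20),(162,95)],141)),"plate right edge",U(onplane(c,[(447,118),(260,118)],141)))
print("hinge",o+69.2*X+62*Y,"bar",o-80.8*X+62*Y)
E
```

```text
filter top z 131.43303106391153 cheek 135.8524822573196 deck 86.37038189587759
plate z by col [145.5, 145.6, 145.6, 145.5, 145.5]
bar top z 148.17186141328986 148.47777558425975
20 [(140, 86), (143, 146), (146, 148), (149, 149), (152, 148), (155, 148), (158, 148), (161, 146), (164, 145), (167, 142), (170, 86), (173, 86), (176, 87), (179, 87)]
60 [(140, 87), (143, 87), (146, 86), (149, 146), (152, 149), (155, 148), (158, 148), (161, 148), (164, 147), (167, 146), (170, 144), (173, 86), (176, 86), (179, 85)]
100 [(140, 1), (143, 87), (146, 87), (149, 87), (152, 147), (155, 147), (158, 147), (161, 149), (164, 148), (167, 147), (170, 147), (173, 145), (176, 145), (179, 144)]
bar [[-81.8, 57.6], [-82.4, 21.8]] plate right edge [[69.8, 10.1], [-31.1, 10.1]]
hinge [642.89215537 246.03977986] bar [493.4515989  233.09682499]
```

```bash
python3 - <<'E'
from h import *
plan([493.3,233.1,200],95)
plan([493.3,233.1,122],95)
E
```

```text
t 22.8 pos [585.7 116.6 221.5] psi 95.0 F [-0.1  0.4 -0.9] w 60.2
shift cm [12.41 -8.21  2.11] turn [ 0.06 -0.   -0.  ]
t 22.8 pos [585.7 116.6 221.5] psi 95.0 F [-0.1  0.4 -0.9] w 60.2
shift cm [12.41 -8.25  9.91] turn [ 0.06 -0.   -0.  ]
```

>>> {"method": "servo_tool", "body": {
  "series": "1.5 -1 0 0 0 0;4 -2.6 0 0 0 0;7 -4.6 0 0 0 0;9.8 -6.4 0 0 0 0;11.6 -7.6 0 0 0 0;12.4 -8.1 0.5 0 0 0;12.4 -8.1 1.5 0 0 0;12.4 -8.1 2 0 0 0;12.4 -8.1 2 0 0 0;12.4 -8.1 2 0 0 0",
  "hand": 5
}}

```text
clock: 23.8
ee_pos: [493.1, 232.1, 198.1]
ee_rot: [-0.0, 0.676, 0.737, -0.0]
wrist_force: [-0.3, 0.0, -0.4]
gripper_width: 50.1
```

```bash
python3 - <<'E'
from h import *
plan([493.3,233.1,122],95)
c=read_camera("wrist");np.savez("w9.npz",**c);cv2.imwrite("pics/w9.png",c["img"])
E
```

```text
t 23.8 pos [493.1 232.1 198.1] psi 94.9 F [-0.3  0.  -0.4] w 50.1
shift cm [0.1  0.03 7.61] turn [-0.01  0.   -0.02]
```

View pics/w9.png

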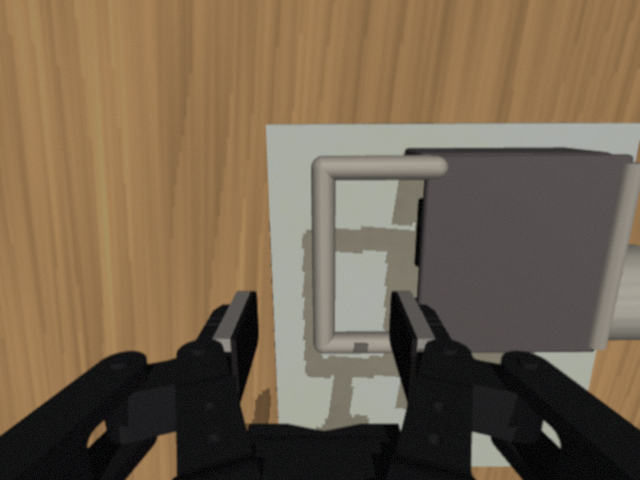

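```bash
python3 - <<'E'
from h import *
c=load("w9.npz")
print(proj(c,[[493.3,233.1,141]]))
print("bar mid",onplane(c,[(324,255)],141),"ends",onplane(c,[(322,165),(325.5,343)],141))
E
```

```text
[[323.95629174 258.52475019]]
bar mid [[493.15601911 235.04513028 141.        ]] ends [[488.18481692 281.44468515 141.        ]
 [498.42931049 183.43531177 141.        ]]
```

The bar runs (324,160)–(324,348), and the target projects onto its middle. I'll descend and pinch.

>>> {"method": "servo_tool", "body": {
  "series": "0.1 0 0.7 0 0 0;0.1 0 2.2 0 0 0;0.1 0 4 0 0 0;0.1 0 5.6 0 0 0;0.1 0 6.8 0 0 0;0.1 0 7.4 0 0 0;0.1 0 7.6 0 0 0;0.1 0 7.6 0 0 0;0.1 0 7.6 0 0 0;0.1 0 7.6 0 0 0"
}}

```text
clock: 24.85
ee_pos: [492.9, 234.0, 123.1]
ee_rot: [0.0, 0.676, 0.737, 0.0]
wrist_force: [-1.3, 0.3, -0.7]
gripper_width: 50.3
```

>>> {"method": "servo_tool", "body": {
  "series": "0 0 0 0 0 0;0 0 0 0 0 0;0 0 0 0 0 0;0 0 0 0 0 0;0 0 0 0 0 0;0 0 0 0 0 0;0 0 0 0 0 0;0 0 0 0 0 0;0 0 0 0 0 0;0 0 0 0 0 0",
  "hand": 0.6,
  "newtons": 25
}}

```text
clock: 25.85
ee_pos: [492.7, 233.9, 122.6]
ee_rot: [0.0, 0.676, 0.737, 0.0]
wrist_force: [0.8, 0.0, 2.8]
gripper_width: 11.1
```

```bash
python3 - <<'E'
from h import *
plan([493.3,233.1,122],95)
b=np.array([0,0,0.])
# arc table in tool axes: jaw y for psi 95 -> +X unit ; z down
for a in np.linspace(0,1.6,21): print(round(a,2),"y",round(15*(1-np.cos(a)),2),"z",round(-15*np.sin(a),2))
o=get_obs();q=o["ee_rot"];print(Rn.from_quat([q[1],q[2],q[3],q[0]]).as_matrix().round(3))
E
```

```text
t 25.85 pos [492.7 233.9 122.6] psi 95.0 F [0.8 0.  2.8] w 11.1
shift cm [-0.08  0.05  0.06] turn [ 0. -0. -0.]
0.0 y 0.0 z -0.0
0.08 y 0.05 z -1.2
0.16 y 0.19 z -2.39
0.24 y 0.43 z -3.57
0.32 y 0.76 z -4.72
0.4 y 1.18 z -5.84
0.48 y 1.7 z -6.93
0.56 y 2.29 z -7.97
0.64 y 2.97 z -8.96
0.72 y 3.72 z -9.89
0.8 y 4.55 z -10.76
0.88 y 5.44 z -11.56
0.96 y 6.4 z -12.29
1.04 y 7.41 z -12.94
1.12 y 8.46 z -13.5
1.2 y 9.56 z -13.98
1.28 y 10.7 z -14.37
1.36 y 11.86 z -14.67
1.44 y 13.04 z -14.87
1.52 y 14.24 z -14.98
1.6 y 15.44 z -14.99
[[-0.087  0.996  0.   ]
 [ 0.996  0.087  0.   ]
 [ 0.     0.    -1.   ]]
```

The bar is pinched at 11.1 mm, with the usual small reading bias. I'll raise it along the arc.

>>> {"method": "servo_tool", "body": {
  "series": "0.02 0 0 0 0 0;0 0.05 -1.2 0 0 0;0 0.19 -2.4 0 0 0;0 0.43 -3.57 0 0 0;0 0.76 -4.72 0 0 0;0 1.18 -5.84 0 0 0;0 1.7 -6.93 0 0 0;0 2.29 -7.97 0 0 0;0 2.97 -8.96 0 0 0;0 2.97 -8.96 0 0 0"
}}

```text
clock: 26.85
ee_pos: [521.4, 236.3, 213.6]
ee_rot: [-0.001, 0.676, 0.737, -0.001]
wrist_force: [-13.5, 0.2, 9.6]
gripper_width: 11.1
```

```bash
python3 - <<'E'
from h import *
plan([493.3,233.1,122],95)
c=read_camera("side");cv2.imwrite("pics/d10.png",cv2.resize(c["img"][80:260,230:390],None,fx=3.3,fy=3.3,interpolation=cv2.INTER_CUBIC))
E
```

```text
t 26.85 pos [521.4 236.3 213.6] psi 95.0 F [-13.5   0.2   9.6] w 11.1
shift cm [-0.08 -2.81  9.17] turn [-0.03 -0.   -0.01]
```

View pics/d10.png

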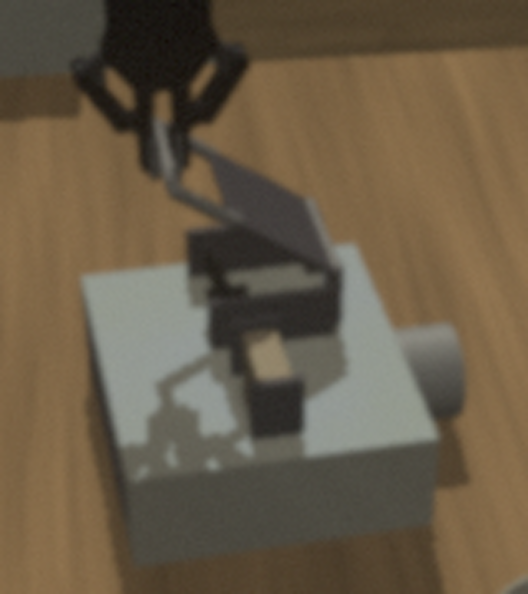

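>>> {"method": "servo_tool", "body": {
  "series": "0 0.65 -1.02 0 0 0;0 1.49 -1.89 0 0 0;0 2.39 -2.7 0 0 0;0 3.36 -3.44 0 0 0;0 4.37 -4.09 0 0 0;0 5.43 -4.66 0 0 0;0 6.54 -5.14 0 0 0;0 7.69 -5.53 0 0 0;0 8.86 -5.84 0 0 0;0 8.86 -5.84 0 0 0"
}}

```text
clock: 27.9
ee_pos: [612.2, 244.3, 271.7]
ee_rot: [0.0, 0.676, 0.737, 0.001]
wrist_force: [-2.1, 1.1, 9.8]
gripper_width: 10.5
```

```bash
python3 - <<'E'
from h import *
plan([493.3,233.1,122],95)
E
```

```text
t 27.9 pos [612.2 244.3 271.7] psi 95.0 F [-2.1  1.1  9.8] w 10.5
shift cm [ -0.1  -11.97  14.94] turn [ 0.02 -0.01 -0.01]
```

>>> {"method": "servo_tool", "body": {
  "series": "0 0.75 -0.23 0 0 0;0 1.48 -0.36 0 0 0;0 2.23 -0.4 0 0 0;0 2.98 -0.4 0 0 0;0 3.73 -0.38 0 0 0;0 4.48 -0.34 0 0 0;0 4.48 -0.34 0 0 0;0 4.48 -0.34 0 0 0;0 4.48 -0.34 0 0 0;0 4.48 -0.34 0 0 0"
}}

```text
clock: 28.9
ee_pos: [655.0, 248.0, 274.0]
ee_rot: [0.0, 0.676, 0.737, 0.0]
wrist_force: [-0.1, 4.0, 1.2]
gripper_width: 10.9
```

>>> {"method": "servo_tool", "body": {
  "series": "0 0 0 0 0 0;0 0 0 0 0 0;0 0 0 0 0 0;0 0 0 0 0 0;0 0 0 0 0 0;0 0 0 0 0 0;0 0 -1 0 0 0;0 0 -2.5 0 0 0;0 0 -4.5 0 0 0;0 0 -6.5 0 0 0",
  "hand": 5
}}

```text
clock: 29.9
ee_pos: [655.2, 248.1, 341.1]
ee_rot: [0.0, 0.676, 0.737, 0.0]
wrist_force: [-0.3, 0.9, -0.2]
gripper_width: 50.0
```

```bash
python3 - <<'E'
from h import *
o=np.array([579.3,178.3]);a=np.radians(4.95);X=np.array([np.cos(a),np.sin(a)]);Y=np.array([-X[1],X[0]])
p=o-110*X+62*Y
plan([*p,330],95)
c=read_camera("side");np.savez("d11.npz",**c);cv2.imwrite("pics/d11.png",cv2.resize(c["img"][60:260,230:390],None,fx=3,fy=3,interpolation=cv2.INTER_CUBIC))
c=read_camera("scene");cv2.imwrite("pics/s11.png",cv2.resize(c["img"][60:280,300:480],None,fx=2.7,fy=2.7,interpolation=cv2.INTER_CUBIC))
E
```

```text
t 29.9 pos [655.2 248.1 341.1] psi 95.0 F [-0.3  0.9 -0.2] w 50.0
shift cm [ -0.08 -19.17   1.09] turn [ 0.01 -0.   -0.  ]
```

View pics/d11.png

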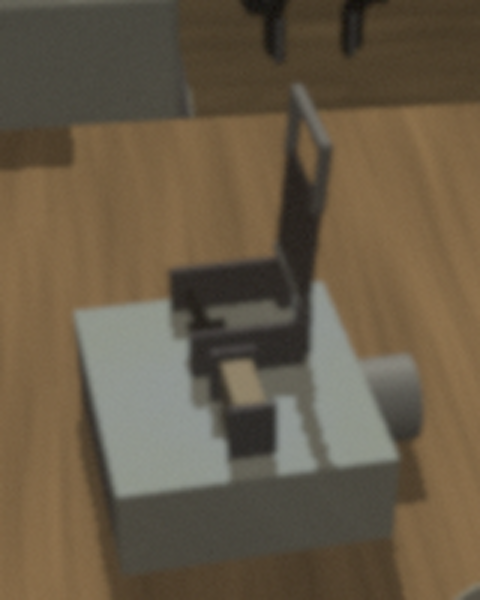

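View pics/s11.png

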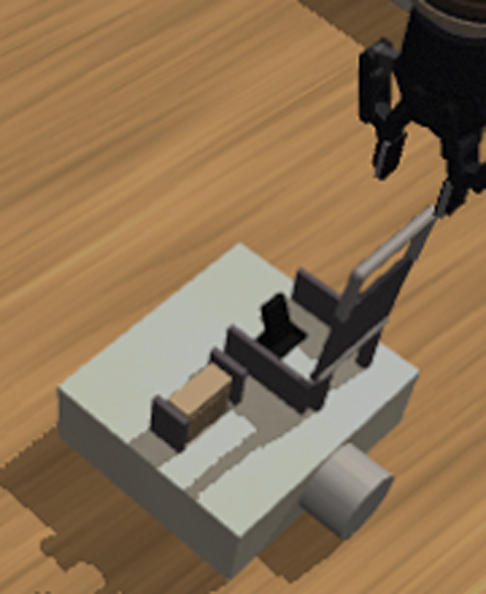

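The guard stands upright and stays there. The black lever shows at scene crop (277,315), still leaning to −x. I'll shut the fingers and come down in front of it.

>>> {"method": "servo_tool", "body": {
  "series": "0 -1 0 0 0 0;0 -3 0 0 0 0;0 -6 0 0 0 0;0 -9 0 0 0 0;0 -12 0 0 0 0;0 -14 1 0 0 0;0 -14.7 4 0 0 0;0 -14.8 7 0 0 0;0 -14.8 10 0 0 0;0 -14.8 12 0 0 0",
  "hand": 0
}}

```text
clock: 31.0
ee_pos: [505.6, 234.6, 216.8]
ee_rot: [-0.001, 0.676, 0.737, -0.001]
wrist_force: [0.6, 0.0, -0.2]
gripper_width: 0.0
```

```bash
python3 - <<'E'
from h import *
o=np.array([579.3,178.3]);a=np.radians(4.95);X=np.array([np.cos(a),np.sin(a)]);Y=np.array([-X[1],X[0]])
p=o-66*X+62*Y
c=read_camera("wrist");np.savez("w12.npz",**c);cv2.imwrite("pics/w12.png",c["img"])
plan([*p,112],95)
print(proj(c,[[*(o-24*X+62*Y),130],[*(o+16*X+62*Y),130]]))
E
```

```text
t 31.05 pos [504.6 234.1 214.3] psi 95.0 F [-1.6 -0.5 -4.3] w 0.2
shift cm [1.000e-02 4.200e-01 1.023e+01] turn [-0.07  0.02 -0.  ]
[[398.34746639 244.41178703]
 [465.40827216 244.46052913]]
```

View pics/w12.png

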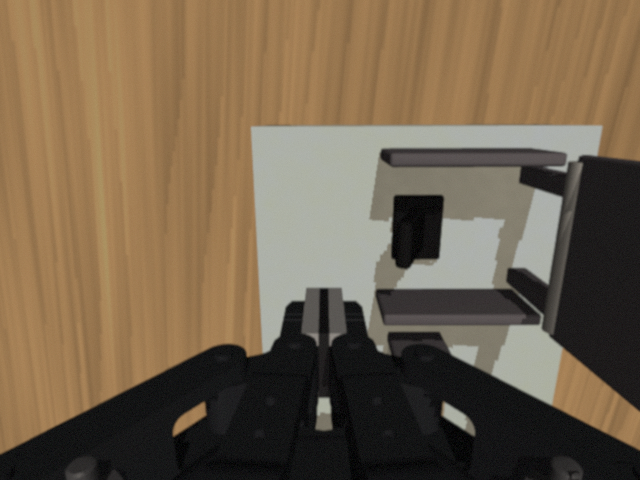

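The lever tip at (403,240) matches the expected off position. I'll descend in front of it.

>>> {"method": "servo_tool", "body": {
  "series": "0 0 1 0 0 0;0 0 3 0 0 0;0 0 5.5 0 0 0;0 0 7.7 0 0 0;0 0 9.2 0 0 0;0 0 10 0 0 0;0 0 10.2 0 0 0;0 0 10.2 0 0 0;0 0 10.2 0 0 0;0 0 10.2 0 0 0"
}}

```text
clock: 32.05
ee_pos: [508.1, 235.4, 117.7]
ee_rot: [0.0, 0.676, 0.737, 0.001]
wrist_force: [1.5, 0.0, 0.1]
gripper_width: -0.2
```

```bash
python3 - <<'E'
from h import *
o=np.array([579.3,178.3]);a=np.radians(4.95);X=np.array([np.cos(a),np.sin(a)]);Y=np.array([-X[1],X[0]])
p=o-13*X+62*Y
plan([*p,112],95)
c=read_camera("wrist");np.savez("w13.npz",**c);cv2.imwrite("pics/w13.png",c["img"])
E
```

```text
t 32.05 pos [508.1 235.4 117.7] psi 95.0 F [1.5 0.  0.1] w -0.2
shift cm [-0.1   5.3   0.58] turn [ 0.01 -0.   -0.  ]
```

View pics/w13.png

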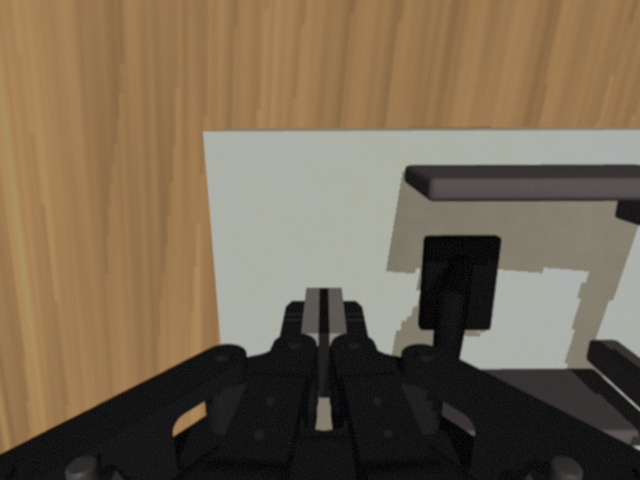

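>>> {"method": "servo_tool", "body": {
  "series": "-0.1 0.3 0.3 0 0 0;-0.1 0.8 0.5 0 0 0;-0.1 1.4 0.5 0 0 0;-0.1 2 0.5 0 0 0;-0.1 2.6 0.5 0 0 0;-0.1 3.2 0.5 0 0 0;-0.1 3.7 0.5 0 0 0;-0.1 4.2 0.5 0 0 0;-0.1 4.6 0.5 0 0 0;-0.1 4.8 0.5 0 0 0"
}}

```text
clock: 33.1
ee_pos: [556.0, 238.4, 111.9]
ee_rot: [0.0, 0.676, 0.737, 0.0]
wrist_force: [-2.2, -0.6, 1.7]
gripper_width: 0.1
```

>>> {"method": "servo_tool", "body": {
  "series": "0 0 0 0 0 0;0 0.1 0 0 0 0;0 0.2 0 0 0 0;0 0.3 0 0 0 0;0 0.3 0 0 0 0;0 0.4 0 0 0 0;0 0.4 0 0 0 0;0 0.5 0 0 0 0;0 0.5 0 0 0 0;0 0.5 0 0 0 0"
}}

```text
clock: 34.1
ee_pos: [560.6, 238.8, 111.9]
ee_rot: [0.0, 0.676, 0.737, 0.0]
wrist_force: [-1.5, 1.0, -0.2]
gripper_width: -0.2
```

```bash
python3 - <<'E'
from h import *
o=np.array([579.3,178.3]);a=np.radians(4.95);X=np.array([np.cos(a),np.sin(a)]);Y=np.array([-X[1],X[0]])
p=o-13*X+62*Y
plan([*p,112],95)
c=read_camera("wrist");cv2.imwrite("pics/w14.png",c["img"])
c=read_camera("scene");cv2.imwrite("pics/s14.png",cv2.resize(c["img"][100:260,320:480],None,fx=3.5,fy=3.5,interpolation=cv2.INTER_CUBIC))
E
```

```text
t 34.1 pos [560.6 238.8 111.9] psi 95.0 F [-1.5  1.  -0.2] w -0.2
shift cm [ 0.01  0.04 -0.01] turn [ 0. -0. -0.]
```

View pics/w14.png

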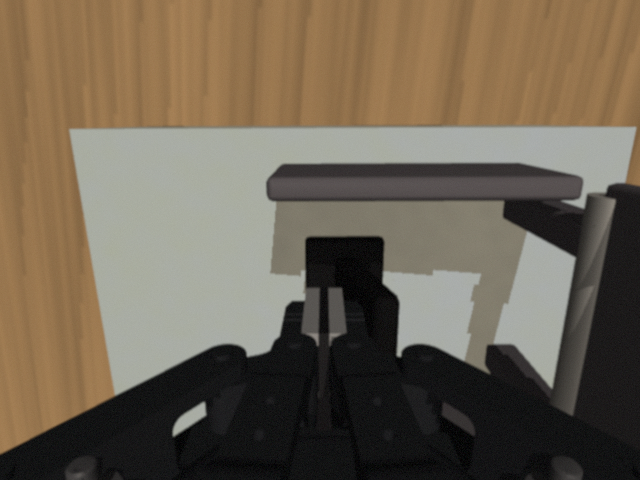

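View pics/s14.png

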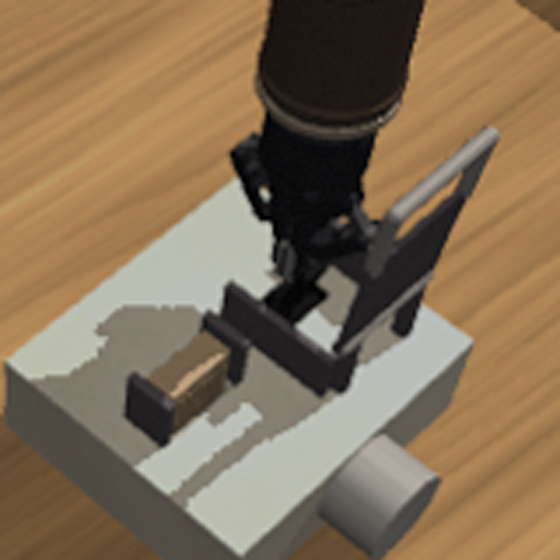

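The lever now leans to +x, but the force is low, so it isn't at the stop yet. I'll keep pushing in small steps.

>>> {"method": "servo_tool", "body": {
  "series": "0 0.1 0 0 0 0;0 0.2 0 0 0 0;0 0.3 0 0 0 0;0 0.4 0 0 0 0;0 0.5 0 0 0 0;0 0.5 0 0 0 0;0 0.5 0 0 0 0;0 0.5 0 0 0 0;0 0.5 0 0 0 0;0 0.5 0 0 0 0"
}}

```text
clock: 35.2
ee_pos: [565.7, 239.2, 112.0]
ee_rot: [0.0, 0.676, 0.737, 0.0]
wrist_force: [-0.2, 0.0, -0.2]
gripper_width: -0.0
```

>>> {"method": "servo_tool", "body": {
  "series": "0 0.1 0 0 0 0;0 0.2 0 0 0 0;0 0.2 0 0 0 0;0 0.3 0 0 0 0;0 0.3 0 0 0 0;0 0.4 0 0 0 0;0 0.4 0 0 0 0;0 0.5 0 0 0 0;0 0.5 0 0 0 0;0 0.5 0 0 0 0"
}}

```text
clock: 36.2
ee_pos: [567.3, 239.2, 111.5]
ee_rot: [-0.002, 0.676, 0.737, -0.002]
wrist_force: [-19.7, 1.0, 11.0]
gripper_width: 0.2
```

```bash
python3 - <<'E'
from h import *
o=np.array([579.3,178.3]);a=np.radians(4.95);X=np.array([np.cos(a),np.sin(a)]);Y=np.array([-X[1],X[0]])
plan([579.3,178.3,112],95)
ob=get_obs();print((ob["ee_pos"][:2]-o)@X)
c=read_camera("wrist");np.savez("w15.npz",**c);cv2.imwrite("pics/w15.png",cv2.resize(c["img"][200:440,250:500],None,fx=2.5,fy=2.5))
b=cv2.convertScaleAbs(cv2.resize(c["img"][200:440,250:500],None,fx=2.5,fy=2.5),alpha=3,beta=10);cv2.imwrite("pics/w15.png",b)
E
```

```text
t 36.2 pos [567.3 239.2 111.5] psi 95.0 F [-19.7   1.   11. ] w 0.2
shift cm [-6.18  0.67 -0.05] turn [-0.07  0.01 -0.  ]
-6.709462026136536
```

View pics/w15.png

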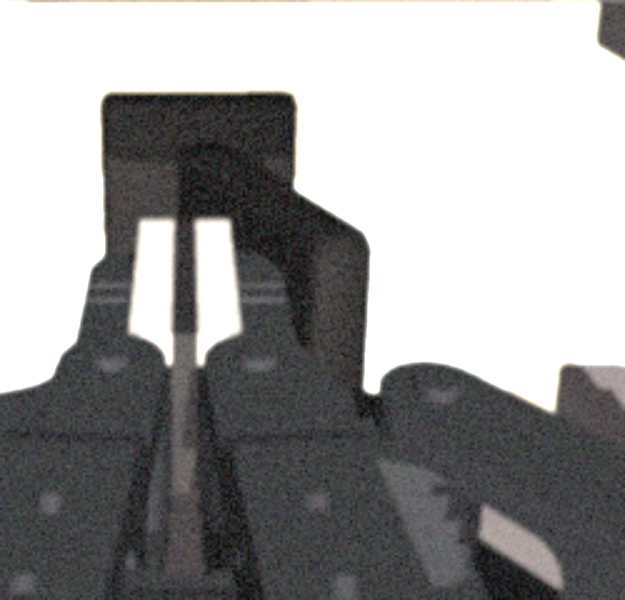

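A force of 22 N square to the lever face means it has reached its stop. I'll back off, rise, and check.

>>> {"method": "servo_tool", "body": {
  "series": "0 -0.7 0 0 0 0;0 -1.6 0 0 0 0;0 -2.2 -0.5 0 0 0;0 -2.2 -3 0 0 0;0 -2.2 -7 0 0 0;0 -2.2 -11 0 0 0;0 -2.2 -15 0 0 0;0 -2.2 -19 0 0 0;0 -2.2 -22 0 0 0;0 -2.2 -23 0 0 0",
  "hand": 5
}}

```text
clock: 37.25
ee_pos: [550.1, 238.2, 346.0]
ee_rot: [0.001, 0.676, 0.737, 0.003]
wrist_force: [0.5, -0.6, -0.4]
gripper_width: 49.8
```

```bash
python3 - <<'E'
from h import *
plan([655,248,341],95)
c=read_camera("wrist");np.savez("w16.npz",**c);cv2.imwrite("pics/w16.png",c["img"])
c=read_camera("scene");np.savez("s16.npz",**c);cv2.imwrite("pics/s16.png",cv2.resize(c["img"][80:270,320:480],None,fx=3,fy=3,interpolation=cv2.INTER_CUBIC))
E
```

```text
t 37.25 pos [550.1 238.2 346. ] psi 95.0 F [ 0.5 -0.6 -0.4] w 49.8
shift cm [ 0.07 10.53  0.56] turn [ 0.07 -0.02 -0.  ]
```

View pics/w16.png

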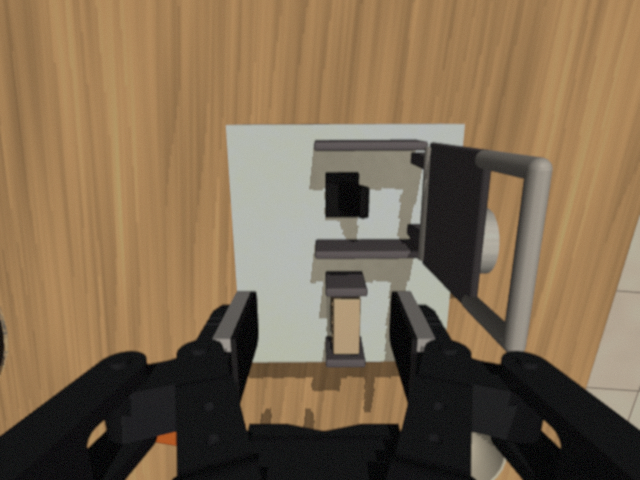

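View pics/s16.png

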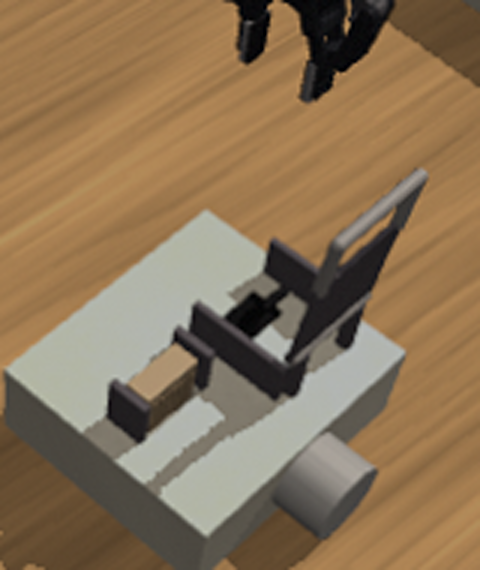

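```bash
python3 - <<'E'
from h import *
o=np.array([579.3,178.3]);a=np.radians(4.95);X=np.array([np.cos(a),np.sin(a)]);Y=np.array([-X[1],X[0]])
c=load("w16.npz");C=cloud(c)
print("tip +x edge unit x",[((onplane(c,[(368.5,202)],z)[0,:2]-o)@X).round(1) for z in(127,130)],"z",[C[v,365:369,2].round().tolist() for v in(195,202,210)])
print("box edges",((onplane(c,[(325,195),(359,195)],87)[:,:2]-o)@X))
print("flap near edges")
print("bar",[(((onplane(c,[uv],291)[0,:2]-o)@X).round(1),((onplane(c,[uv],291)[0,:2]-o)@Y).round(1)) for uv in((539,165),(519,335))])
E
```

```text
tip +x edge unit x [np.float64(18.6), np.float64(18.2)] z [[132.0, 132.0, 132.0, 130.0], [132.0, 132.0, 131.0, 129.0], [132.0, 132.0, 131.0, 131.0]]
box edges [-20.6681697   13.56365455]
flap near edges
bar [(np.float64(82.0), np.float64(112.0)), (np.float64(84.5), np.float64(19.1))]
```

```bash
python3 - <<'E'
from h import *
o=np.array([579.3,178.3]);a=np.radians(4.95);X=np.array([np.cos(a),np.sin(a)]);Y=np.array([-X[1],X[0]])
plan([655,248,341],95)
c=read_camera("wrist");np.savez("w17.npz",**c);im=c["img"]
cv2.imwrite("pics/w17.png",cv2.convertScaleAbs(cv2.resize(im[120:270,290:450],None,fx=5,fy=5,interpolation=cv2.INTER_CUBIC)[:600],alpha=2.5,beta=10))
E
```

```text
t 37.35 pos [549.5 238.  343.6] psi 95.0 F [-0.5  0.3 -0.4] w 50.2
shift cm [ 0.08 10.6   0.3 ] turn [ 0.04 -0.01 -0.  ]
```

View pics/w17.png

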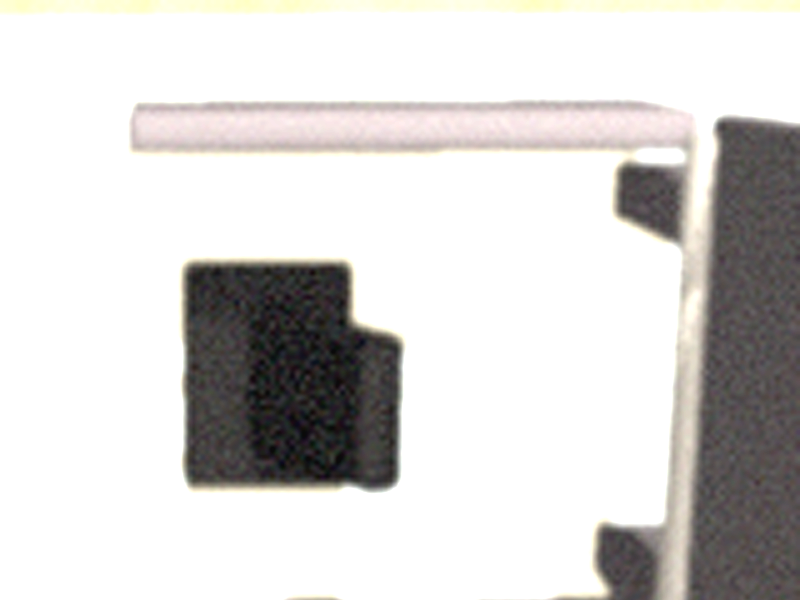

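```bash
python3 - <<'E'
from h import *
o=np.array([579.3,178.3]);a=np.radians(4.95);X=np.array([np.cos(a),np.sin(a)]);Y=np.array([-X[1],X[0]])
c=load("w17.npz")
f=lambda u,z:((onplane(c,[(u,202)],z)[0,:2]-o)@X).round(1)
print(f(361.3,132),f(370.2,128),"base",f(327,90),f(360.3,90), "walls z129",f(316.5,129))
E
```

```text
10.1 18.5 base -20.0 13.2 walls z129 -30.0
```

The lever's tip measures about 18 mm to +x of its pivot. The nominal is 20 mm and the calibration is good to 2 mm, and I felt the firm stop. Now I'll take the guard bar again.

>>> {"method": "servo_tool", "body": {
  "series": "0.08 1 0 0 0 0;0.08 3 0 0 0 0;0.08 5.5 0 0 0 0;0.08 8 0 0 0 0;0.08 9.8 0 0 0 0;0.08 10.5 0 0 0 0;0.08 10.55 0 0 0 0;0.08 10.55 0 0 0 0;0.08 10.55 0 0 0 0;0.08 10.55 0 0 0 0"
}}

```text
clock: 38.4
ee_pos: [653.1, 247.7, 342.2]
ee_rot: [0.0, 0.676, 0.737, 0.0]
wrist_force: [-0.8, -0.5, -0.0]
gripper_width: 49.8
```

```bash
python3 - <<'E'
from h import *
plan([655,248,274],95)
c=read_camera("wrist");np.savez("w18.npz",**c);cv2.imwrite("pics/w18.png",c["img"])
print(proj(c,[[655,248,293]]))
E
```

```text
t 38.4 pos [653.1 247.7 342.2] psi 95.0 F [-0.8 -0.5 -0. ] w 49.8
shift cm [0.01 0.19 6.82] turn [ 0. -0.  0.]
[[327.13089111 265.27453129]]
```

View pics/w18.png

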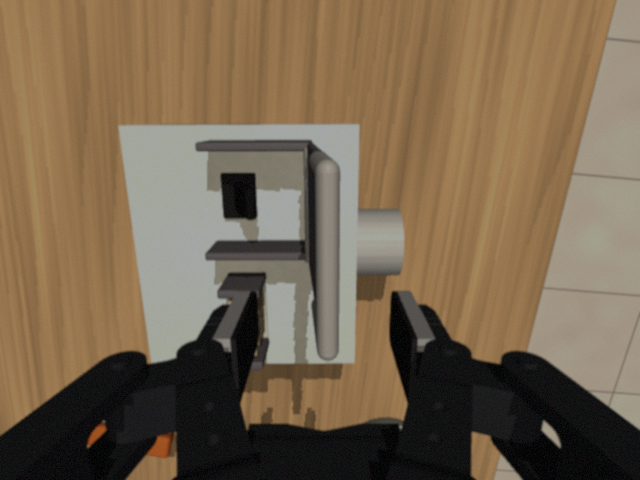

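The bar spans (326,165)–(328,355), and the target (327,265) lies on it. I'll descend and pinch.

>>> {"method": "servo_tool", "body": {
  "series": "0 0.2 0.5 0 0 0;0 0.2 1.8 0 0 0;0 0.2 3.5 0 0 0;0 0.2 5 0 0 0;0 0.2 6.1 0 0 0;0 0.2 6.7 0 0 0;0 0.2 6.8 0 0 0;0 0.2 6.8 0 0 0;0 0.2 6.8 0 0 0;0 0.2 6.8 0 0 0"
}}

```text
clock: 39.45
ee_pos: [655.9, 247.9, 274.6]
ee_rot: [0.0, 0.676, 0.737, 0.0]
wrist_force: [-0.4, -0.1, -0.3]
gripper_width: 50.1
```

>>> {"method": "servo_tool", "body": {
  "series": "0 0 0 0 0 0;0 0 0 0 0 0;0 0 0 0 0 0;0 0 0 0 0 0;0 0 0 0 0 0;0 0 0 0 0 0;0 0 0 0 0 0;0 0 0 0 0 0;0 0 0 0 0 0;0 0 0 0 0 0",
  "hand": 0.6,
  "newtons": 25
}}

```text
clock: 40.45
ee_pos: [655.7, 247.9, 274.1]
ee_rot: [0.0, 0.676, 0.737, 0.0]
wrist_force: [-0.6, -0.1, 6.0]
gripper_width: 11.2
```

```bash
python3 - <<'E'
from h import *
plan([655,248,274],95)
o=np.array([579.3,178.3]);a=np.radians(4.95);X=np.array([np.cos(a),np.sin(a)])
p=get_obs()["ee_pos"]; ux=(p[:2]-o)@X; print(ux,p[2]+19-141)
r=151.;a0=np.arctan2(p[2]+19-141,69.4-ux);print("a0",a0)
for aa in np.linspace(a0,0,20): print(round(aa,2),"y",round((-r*np.cos(aa)+r*np.cos(a0))/10,2),"z",round((r*np.sin(a0)-r*np.sin(aa))/10,2))
E
```

```text
t 40.45 pos [655.7 247.9 274.1] psi 95.0 F [-0.6 -0.1  6. ] w 11.2
shift cm [ 0.02 -0.07  0.01] turn [ 0. -0. -0.]
82.12520596467212 152.0703232790869
a0 1.6542815720198123
1.65 y 0.0 z 0.0
1.57 y -1.31 z -0.05
1.48 y -2.63 z 0.01
1.39 y -3.93 z 0.19
1.31 y -5.21 z 0.47
1.22 y -6.46 z 0.87
1.13 y -7.68 z 1.38
1.04 y -8.84 z 1.99
0.96 y -9.95 z 2.7
0.87 y -10.99 z 3.5
0.78 y -11.96 z 4.39
0.7 y -12.84 z 5.36
0.61 y -13.64 z 6.4
0.52 y -14.35 z 7.51
0.44 y -14.95 z 8.68
0.35 y -15.45 z 9.89
0.26 y -15.85 z 11.15
0.17 y -16.13 z 12.43
0.09 y -16.3 z 13.73
0.0 y -16.36 z 15.05
```

>>> {"method": "servo_tool", "body": {
  "series": "0 -0.6 -0.05 0 0 0;0 -1.31 -0.05 0 0 0;0 -2.63 0 0 0 0;0 -3.93 0.19 0 0 0;0 -5.21 0.47 0 0 0;0 -6.46 0.87 0 0 0;0 -7.68 1.38 0 0 0;0 -8.84 1.99 0 0 0;0 -9.95 2.7 0 0 0;0 -9.95 2.7 0 0 0"
}}

```text
clock: 41.45
ee_pos: [554.4, 238.9, 245.9]
ee_rot: [-0.001, 0.676, 0.737, -0.001]
wrist_force: [-0.7, 0.0, 0.4]
gripper_width: 10.6
```

>>> {"method": "servo_tool", "body": {
  "series": "0 -0.5 0.38 0 0 0;0 -1.04 0.8 0 0 0;0 -2.01 1.69 0 0 0;0 -2.89 2.66 0 0 0;0 -3.69 3.7 0 0 0;0 -4.4 4.81 0 0 0;0 -5 5.98 0 0 0;0 -5.5 7.19 0 0 0;0 -5.8 8.1 0 0 0;0 -5.9 8.45 0 0 0"
}}

```text
clock: 42.45
ee_pos: [497.4, 234.0, 161.4]
ee_rot: [-0.0, 0.676, 0.737, -0.0]
wrist_force: [2.7, -2.0, 0.6]
gripper_width: 10.7
```

>>> {"method": "servo_tool", "body": {
  "series": "0 -0.1 0.4 0 0 0;0 -0.19 0.85 0 0 0;0 -0.28 1.28 0 0 0;0 -0.34 1.7 0 0 0;0 -0.39 2.1 0 0 0;0 -0.43 2.45 0 0 0;0 -0.45 2.75 0 0 0;0 -0.47 3 0 0 0;0 -0.48 3.2 0 0 0;0 -0.49 3.35 0 0 0"
}}

```text
clock: 43.45
ee_pos: [492.9, 233.7, 128.8]
ee_rot: [0.0, 0.676, 0.737, 0.0]
wrist_force: [2.0, -1.8, 2.4]
gripper_width: 10.9
```

```bash
python3 - <<'E'
from h import *
plan([492.7,233.9,122.6],95)
E
```

```text
t 43.45 pos [492.9 233.7 128.8] psi 95.0 F [ 2.  -1.8  2.4] w 10.9
shift cm [ 0.02 -0.02  0.62] turn [ 0. -0. -0.]
```

>>> {"method": "servo_tool", "body": {
  "series": "0 0 0.1 0 0 0;0 0 0.2 0 0 0;0 0 0.3 0 0 0;0 0 0.4 0 0 0;0 0 0.5 0 0 0;0 0 0.56 0 0 0;0 0 0.62 0 0 0;0 0 0.67 0 0 0;0 0 0.72 0 0 0;0 0 0.75 0 0 0"
}}

```text
clock: 44.45
ee_pos: [492.8, 233.7, 122.1]
ee_rot: [0.0, 0.676, 0.737, 0.0]
wrist_force: [-4.0, -2.9, 21.9]
gripper_width: 11.1
```

Shut contact came at 22 N, at the same height as at the start. I'll open and retreat upwards.

>>> {"method": "servo_tool", "body": {
  "series": "0 0 0 0 0 0;0 0 0 0 0 0;0 0 0 0 0 0;0 0 0 0 0 0;0 0 0 0 0 0;0 0 0 0 0 0;0 0 -0.5 0 0 0;0 0 -2 0 0 0;0 0 -4 0 0 0;0 0 -6 0 0 0",
  "hand": 4.6
}}

```text
clock: 45.45
ee_pos: [492.6, 233.6, 182.3]
ee_rot: [-0.0, 0.676, 0.737, -0.0]
wrist_force: [-0.5, -0.9, -0.5]
gripper_width: 46.2
```

>>> {"method": "servo_tool", "body": {
  "series": "0 0 -2 0 0 0;0 -1 -5 0 0 0;0 -2 -8 0 0 0;0 -3 -10 0 0 0;0 -3 -11 0 0 0;0 -3 -11 0 0 0;0 -3 -11 0 0 0;0 -3 -11 0 0 0;0 -3 -11 0 0 0;0 -3 -11 0 0 0"
}}

```text
clock: 46.45
ee_pos: [462.8, 230.9, 290.7]
ee_rot: [-0.0, 0.676, 0.737, -0.001]
wrist_force: [-0.8, 0.3, -0.3]
gripper_width: 45.9
```

```bash
python3 - <<'E'
from h import *
plan([492.7,233.9,122.6],95)
c=read_camera("wrist");np.savez("w20.npz",**c);cv2.imwrite("pics/w20.png",c["img"]);C=cloud(c)
c=read_camera("scene");cv2.imwrite("pics/s20.png",c["img"])
c=read_camera("side");cv2.imwrite("pics/d20.png",cv2.resize(c["img"][100:260,230:400],None,fx=3.5,fy=3.5,interpolation=cv2.INTER_CUBIC))
np.save("C20.npy",C)
E
```

```text
t 46.45 pos [462.8 230.9 290.7] psi 95.0 F [-0.8  0.3 -0.3] w 45.9
shift cm [ 0.04  3.02 16.8 ] turn [-0.01  0.   -0.  ]
```

View pics/w20.png

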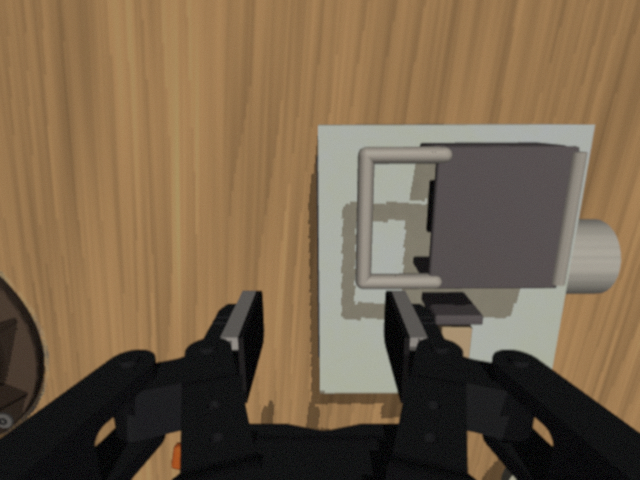

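View pics/s20.png

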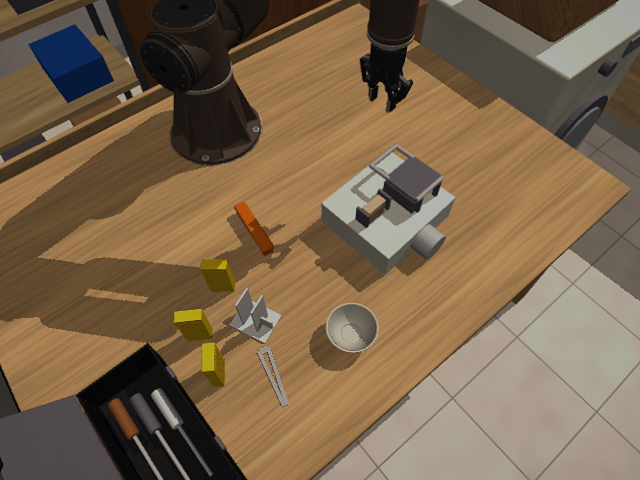

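View pics/d20.png

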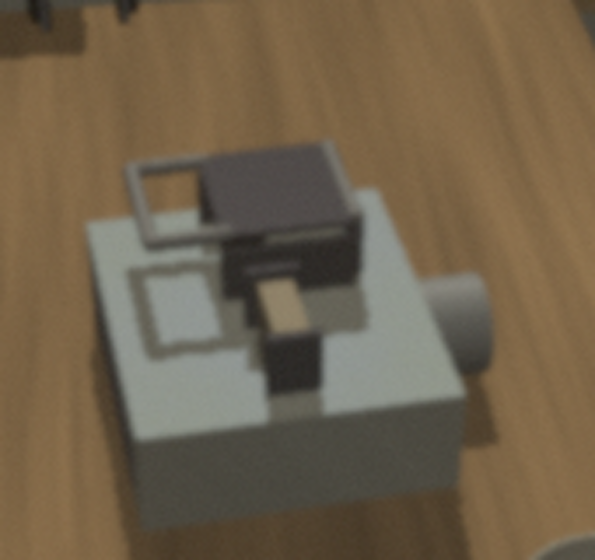

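```bash
python3 - <<'E'
from h import *
C=np.load("C20.npy")
print("plate z",[round(float(np.median(C[170:270,k-3:k+4,2])),1) for k in(450,480,510,540)],"bar top",np.percentile(C[180:250,360:371,2],[50,80]).round(1),"arm",np.median(C[280:283,380:425,2]).round(1))
print("deck",np.median(C[340:380,330:370,2]).round(1))
E
```

```text
plate z [145.4, 145.5, 145.4, 145.5] bar top [147.9 148.6] arm 147.9
deck 86.2
```

The flap reads level at 145.4–145.5 mm (145.5–145.6 before), and the bar top is at 148 mm, the same as when it was shut at the start. The bystanders haven't moved, so I'll hand in.

```bash
python3 -c "
from cell import close_job
print(close_job())"
```

```text
the job is handed in; nothing more can be done
None
```

The job is done and handed in at about 46.6 s.

**What I did:** I took the beige filter from the stand by its narrow edges and set it upright on the clear bench. I regrasped it across its thickness and lowered it into the slot. Then I raised the guard to about 1.65 rad, pushed the switch lever to its stop, and brought the guard back down while holding the bar.

**Last checks:**
- **Filter:** it touched bottom at the predicted height. Its top measured about 130 mm after allowing for the camera's 1.3 mm height bias, which is fully home, and it stands upright.
- **Guard:** it is shut. The flap is level at the same height as at the start, and the bar top is at 148 mm as before.
- **Other objects:** by eye, the bowl, brush, tweezers and yellow look-alikes are where they were. The robot is clear of everything.

**One check disagreed slightly:** in the picture, the lever tip measured about 18 mm past its pivot instead of 20 mm. That is roughly the calibration tolerance. I took it as fully over because the push met a firm stop at about 22 N, square to the lever face. I could not look at it again once the guard was shut.

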